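Load coated plates into the lamp station with a lifter

TASK

Load the freshly clear-coated plates for curing: loosen the red latch knob, pull the blue tray all the way out, and with the orange-handled lifter slid under each plate, lift them all one by one from the bench and set them flat on the tray, side by side. Then lay the lifter back on its black mat, push the tray fully home under the lamp and turn the knob back to lock it. The coating is wet, so the gripper must never touch a plate, and leave the hammer, brush and spray can where they are.

Things in the scene. Friction and masses are not known exactly. Their poses are not given: they have to be found in the camera images.
- tray (a joint): slide of the blue tray in m: 0 = fully home under the lamp, 0.11 = fully out (end stop). It comes out along the tray's own -y (to the robot's right), against about 1.5 N of friction, and stays where left. Its only handle is the latch knob that rides on it
- tray_deck (a point): middle of the tray's deck, on its upper face, 40 mm above the bench; moves with the tray. x along its length (away from the robot), y = push-home direction, z up. Deck inside the rim: 240 (x) x 84 mm (y), three plates fit in a row; rim 5 mm high, 6 mm thick, all round. At home the lamp hangs over the tray's +y edge, over 0.17 m high, x -60 to +140 mm; nothing above the tray when out
- latch (a joint): latch knob angle in rad: 0 = locked (end stop), 1.4 = fully loosened (end stop); grows counter-clockwise seen from above; friction 0.06 N m, stays where left. Locked, its brass dog under the tray's tab stands behind a yellow keeper and holds the tray home; from 1.1 rad it is clear. Locked too early, it stops the tray short of home
- latch_grip (a point): grip point in the knob's upright red bar, on the knob's axis, 84 mm above the bench, 9 mm below the bar's top; rides on the tray (x = -172, y = -15 mm from tray_deck, the end nearest the robot). The bar is 42 mm long along this point's x, 14 mm thick along its y, 46 mm high; the point turns with the knob
- plate1: bright aluminium plate 66 x 66 x 4 mm on four feet (10 mm diameter, 16 mm high, centres 27 mm from the middle in x and y: 44 mm free between feet, so the blade fits under from any side); 20 mm high, about 90 g. Origin: middle, at the feet's soles; x, y along its edges, z up. Starts flat on the bench (z = 0). Two or three plates are present; an absent one has no pose
- plate2: bright aluminium plate 66 x 66 x 4 mm on four feet (10 mm diameter, 16 mm high, centres 27 mm from the middle in x and y: 44 mm free between feet, so the blade fits under from any side); 20 mm high, about 90 g. Origin: middle, at the feet's soles; x, y along its edges, z up. Starts flat on the bench (z = 0). Two or three plates are present; an absent one has no pose
- plate3: bright aluminium plate 66 x 66 x 4 mm on four feet (10 mm diameter, 16 mm high, centres 27 mm from the middle in x and y: 44 mm free between feet, so the blade fits under from any side); 20 mm high, about 90 g. Origin: middle, at the feet's soles; x, y along its edges, z up. Starts flat on the bench (z = 0). Two or three plates are present; an absent one has no pose
- lifter: flat lifter (spatula), 130 g. Steel blade 90 x 36 x 3 mm; at its rear edge a neck 20 mm wide (x -48 to -40) carries an orange handle parallel to the blade: 18 mm wide (y), 24 mm high, x -46 to -141, underside 43 mm above the blade's underside. Origin: middle of the blade's underside, x to the tip, z up. Let go on a level surface it stands by itself on its blade; starts on the mat
- lifter_grip (a point): middle of the lifter's handle: 100 mm behind the lifter's origin and 55 mm above the blade's underside; same axes as the lifter
- mat: black rubber mat fixed on the bench, 240 (x) x 90 (y) x 3 mm, the lifter's place; origin at the middle of its underside, x along its length
- hammer: hammer with blue handle, 260 mm long, lying on the bench; not to be moved; origin mid-length at the underside, x from handle to head
- brush: wire brush with wooden handle, 200 mm long, lying on the bench; not to be moved; origin mid-length at the underside, x from handle to bristles
- spray: spray can 52 mm diameter, 120 mm high, with a red label, standing; not to be moved; origin at the middle of its underside
Things that resemble listed ones, but are neither listed nor needed, are in the scene too. Leave any purple or turquoise look-alike of the plate3 alone.

How it is judged (in metres and radians):
On the way, in this order (a step that is already met when the one before it is completed fails the run):
1. the latch knob is loosened (value of joint latch above 1.1 rad), for 0.2 s.
2. the tray is pulled out (value of joint tray above 0.095 m), for 0.2 s.
3. all plates lie flat on the tray while it is out (x of plate1 in the frame of tray_deck between -0.1 and 0.1 m and y of plate1 in the frame of tray_deck between -0.025 and 0.025 m and z of plate1 in the frame of tray_deck between -0.005 and 0.005 m and angle between each of plate1, plate2, plate3's own z axis and vertical below 0.08 rad and linear speed of each of plate1, plate2, plate3 below 0.03 m/s and x of plate2 in the frame of tray_deck between -0.1 and 0.1 m and y of plate2 in the frame of tray_deck between -0.025 and 0.025 m and z of plate2 in the frame of tray_deck between -0.005 and 0.005 m and x of plate3 in the frame of tray_deck between -0.1 and 0.1 m and y of plate3 in the frame of tray_deck between -0.025 and 0.025 m and z of plate3 in the frame of tray_deck between -0.005 and 0.005 m and value of joint tray above 0.085 m), for 0.2 s.
4. the tray is fully home (value of joint tray below 0.006 m), for 0.2 s.
5. the latch knob is locked (value of joint latch below 0.15 rad and value of joint tray below 0.006 m), for 0.2 s.
At the end, for the whole second after the job is handed in: every plate rests flat (within 0.08 rad) on its feet on the tray's deck, inside the rim and not on another plate; the tray is within 6 mm of home, the knob within 0.15 rad of locked, and the lifter stands on its blade with the blade's middle over the mat (within 100 mm along and 45 mm across) (all of step 5 and x of plate1 in the frame of tray_deck between -0.1 and 0.1 m and y of plate1 in the frame of tray_deck between -0.025 and 0.025 m and z of plate1 in the frame of tray_deck between -0.005 and 0.005 m and angle between each of plate1, plate2, plate3's own z axis and vertical below 0.08 rad and linear speed of each of plate1, plate2, plate3 below 0.03 m/s and x of plate2 in the frame of tray_deck between -0.1 and 0.1 m and y of plate2 in the frame of tray_deck between -0.025 and 0.025 m and z of plate2 in the frame of tray_deck between -0.005 and 0.005 m and x of plate3 in the frame of tray_deck between -0.1 and 0.1 m and y of plate3 in the frame of tray_deck between -0.025 and 0.025 m and z of plate3 in the frame of tray_deck between -0.005 and 0.005 m and x of lifter in the frame of mat between -0.1 and 0.1 m and y of lifter in the frame of mat between -0.045 and 0.045 m and z of lifter in the frame of mat below 0.012 m and angle between lifter's own z axis and vertical below 0.1 rad); the robot touches nothing.
It fails at once if the gripper touches a plate (contact force between the fingers and plate1 above 1 N or contact force between the fingers and plate2 above 1 N or contact force between the fingers and plate3 above 1 N).
It fails at once if a bystander is moved more than 30 mm (distance of any of hammer, brush, spray from where it was at the start of the episode above 0.03 m).
Of plate1, plate2, plate3 only 2 to 3 are there at a start; the rules pass over those that are not, and their reading is None.
At some moment in a run one of plate1, plate2, plate3 may be knocked a few centimetres aside while the robot is not near it.
It also fails if it takes over 210 s, if anything falls off the work surface, if the arm or the gripper's body presses on something with over 40 N, if the wrist force passes 120 N, or if a joint passes its speed limit or range.

ROBOT

A 6-joint arm with a two-finger parallel gripper is mounted at the origin on the work surface. World frame = base frame: x ahead of the robot, y to its left, z up, the work surface at z = 0. Lengths are in mm, angles in rad, forces in N, time in s.
With the tool pointing down it reaches from about 375 to 925 mm from the base axis. Payload 5.7 kg.
Tool frame: the origin (TCP) lies midway between the tips of the shut fingers; the grasp point (between the pads) lies 19 mm behind it; z points along the fingers, y is the direction in which the jaws open and shut (so a half turn about z gives the same grasp; the last joint's range is limited). The gripper opens to 85 mm and grips with 20 to 120 N. Pads are 22 mm wide; open, the fingers measure 114 mm over their backs; the gripper's body (76 mm by 85 mm) begins 54 mm behind the grasp point. The pads swing forward as they close: fully open they stand 13 mm farther back than shut.
Start: joints at [-1.439, 0.359, 1.51, -0, 1.272, -0.115], TCP at [146.568, -581.791, 231.267] pointing down, gripper open.
Joint ranges: [-2.97, 2.97], [-1.01, 2.36], [0.21, 2.38], [-0.96, 4.11], [0.2, 2.71], [-2.98, 2.98]. Speed limits (rad/s): [2.39, 2.39, 3.14, 3.14, 3.14, 3.14].

INTERFACE

Orientations are given as a unit quaternion [w, x, y, z].
In Python, from cell import r, eyes, job gives the robot as it stands. The module is installed in compiled form; this text tells all that it offers.
- The arm moves only by the tool arm_command, never from a script. Its argument "series" is text: rows parted by semicolons, each of 7 numbers parted by spaces: the finger opening in m, from 0 to 0.0854, then the shift along the tool's x, y, z in m, then the turn, a rotation vector about the tool's x, y, z in degrees. A call has 1 to 10 rows; each row is the pose to reach, as a shift and turn from the pose commanded when the call began, along the tool's axes at that moment; what a row does not reach only later rows make up. A row lasts 1/10 s, in which the tool goes at most 50 mm and 8.59 degrees, less where a joint would pass 70% of its speed; a pose out of reach is approached as far as the arm can. A call with a gripper value outside its range is refused whole. The fingers move at their own pace and stop on an object; "grip_force" is the grip in N (left out, the last holds). Time passes only in rows, so rows that repeat a pose let the fingers close. It gives the time, the measured TCP pose, the force and the opening at its end, in the units of the state.
- r.sense(): the state, without advancing time (a new reading comes with each control period).
- eyes.get_image(name): name is "scene" or "top"; returns a dict with "image" (420x560x3 uint8, red, green, blue), "range_z" (420x560 float32, mm along the optical axis (not along the pixel's ray), 0 where there is no reading), "vfov" (degrees; the focal length in pixels is half the picture's height over the tangent of half this angle, whatever the lens; pixels are square), "cx", "cy" (the principal point, pixels), "cam_to_world" (4x4, takes a point from camera to world coordinates). Camera axes: x right, y up, looking along -z (the intrinsics and any distortion apply to the point x, -y, -z); pixel columns grow to the right and rows downward; lengths in mm; the calibration is good to about 2 mm. A picture is of the moment at which its call begins.
- job.hand_in(): hands the job in, once; it reports no verdict.
The state is a dict: "time_s": time; "joint_pos": joint angles; "qd": joint speeds; "joint_efforts": joint torques, N m; "position": TCP position; "tcp_rot": TCP orientation; "wrist_force": force on the tool from outside, world axes, zero at the start; "moment": the same for the moment, N m; "finger_gap": opening from 0.0 (shut) to 1.0 (fully open).
Only numpy, scipy, OpenCV 4.12 (cv2) and the standard library are available. Lean on these libraries where they do the work, as an engineer would, in place of code of your own. Each camera call takes 0.05 s, during which the arm holds its last target.

## Working session

There is one attempt and no reset: what is moved stays moved. The work goes in short steps, Python scripts to look and compute and a tool call to move; the robot and the scene stay as the last step left them, time stands still between calls to the robot, and variables do not carry over. Pictures are saved under pics/ and viewed, and the job is handed in when it is done.

Besides the shell and the picture viewer there is one more tool, called as name(argument=value, ...), one argument or row to a line, values as JSON. arm_command: Moves the arm, as the interface text tells. Its arguments: {"type":"object","properties":{"series":{"type":"string"},"grip_force":{"type":"number"}},"required":["series"]}

```bash
ls; mkdir -p pics; python3 - <<'E'
from cell import r, eyes, job
import cv2,numpy as np
print(r.sense())
for n in ("scene","top"):
    d=eyes.get_image(n)
    cv2.imwrite(f"pics/{n}0.png",d["image"][:,:,::-1])
    print(n,{k:d[k] for k in d if k not in("image","range_z")}, (d["range_z"]>0).mean())
E
```

```text
pics
{'time_s': 0.0, 'joint_pos': array([-1.43910695e+00,  3.59520044e-01,  1.51146859e+00,  2.85407154e-05,
        1.27250695e+00, -1.15116669e-01]), 'qd': array([ 8.02497288e-04,  7.08441911e-05,  4.18800719e-04, -4.26122064e-04,
       -9.58761173e-04, -6.43305628e-04]), 'joint_efforts': array([-2.53163249e-03, -5.27622128e+01, -2.78631037e+01, -4.84837110e-04,
        1.34748759e-02,  2.74354551e-05]), 'position': array([ 146.48473036, -581.11916708,  230.43088521]), 'tcp_rot': array([-9.51546921e-04,  9.92395573e-01,  1.23085827e-01,  5.75162470e-06]), 'wrist_force': array([-0.0800287 , -0.32324814,  0.97722228]), 'moment': array([0.00804508, 0.00384861, 0.05071156]), 'finger_gap': 0.9984551676021489}
scene {'vfov': 44.70463730742449, 'cx': 277.1974675038122, 'cy': 207.6095660590784, 'cam_to_world': array([[ 8.70616080e-01, -2.44958951e-01,  4.26641247e-01,
         1.17186472e+03],
       [ 4.91392908e-01,  4.74735234e-01, -7.30177696e-01,
        -1.07859241e+03],
       [-2.36780701e-02,  8.45352926e-01,  5.33683219e-01,
         8.60577894e+02],
       [ 0.00000000e+00,  0.00000000e+00,  0.00000000e+00,
         1.00000000e+00]])} 0.9890731292517007
top {'vfov': 50.97563949861132, 'cx': 279.0294629395817, 'cy': 214.16539552443922, 'cam_to_world': array([[ 1.09299949e-02,  9.96285129e-01, -8.54194166e-02,
         4.26519700e+02],
       [-9.99940164e-01,  1.08515771e-02, -1.38230856e-03,
         1.19754793e+01],
       [-4.50238074e-04,  8.54294141e-02,  9.96344124e-01,
         1.37711499e+03],
       [ 0.00000000e+00,  0.00000000e+00,  0.00000000e+00,
         1.00000000e+00]])} 0.9960586734693877
```

View pics/scene0.png

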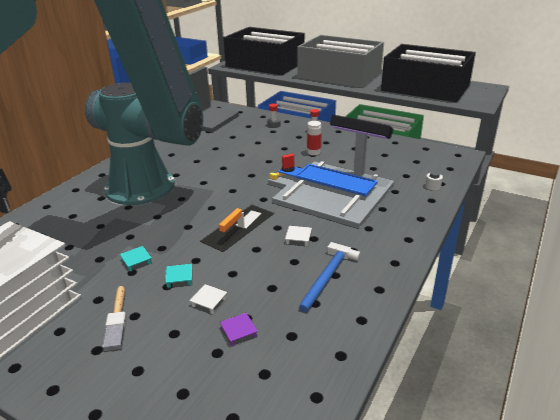

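View pics/top0.png

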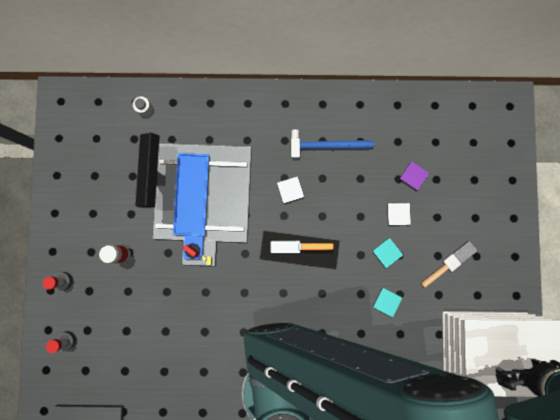

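```bash
cat > h.py <<'E'
from cell import r, eyes, job
import cv2,numpy as np
from scipy.spatial.transform import Rotation as R
def cam(n): return eyes.get_image(n)
def foc(d): return d["image"].shape[0]/2/np.tan(np.radians(d["vfov"]/2))
def cast(d,uv,z):
    uv=np.atleast_2d(np.asarray(uv,float)); f=foc(d); M=d["cam_to_world"]
    v=np.c_[(uv[:,0]-d["cx"])/f,-(uv[:,1]-d["cy"])/f,-np.ones(len(uv))]@M[:3,:3].T
    o=M[:3,3]; return o+v*((z-o[2])/v[:,2])[:,None]
def proj(d,P):
    P=np.atleast_2d(P);M=d["cam_to_world"];c=(P-M[:3,3])@M[:3,:3];f=foc(d)
    return np.c_[d["cx"]+f*c[:,0]/-c[:,2], d["cy"]-f*c[:,1]/-c[:,2]]
def depthpts(d,mask):
    v,u=np.nonzero(mask&(d["range_z"]>0)); z=d["range_z"][v,u];f=foc(d)
    c=np.c_[(u-d["cx"])/f*z,-(v-d["cy"])/f*z,-z]
    return c@d["cam_to_world"][:3,:3].T+d["cam_to_world"][:3,3]
def hsv(d): return cv2.cvtColor(d["image"],cv2.COLOR_RGB2HSV)
def rng(d,lo,hi): return cv2.inRange(hsv(d),np.array(lo),np.array(hi))
def blobs(m,amin=30):
    n,l,s,c=cv2.connectedComponentsWithStats(m)
    return [(s[i],c[i],l==i) for i in range(1,n) if s[i,4]>=amin]
def rect(d,mask,z):
    """world rectangle of mask region at height z"""
    cs,_=cv2.findContours(cv2.resize(mask.astype(np.uint8)*255,None,fx=4,fy=4,interpolation=cv2.INTER_LINEAR).__ge__(128).astype(np.uint8),cv2.RETR_EXTERNAL,cv2.CHAIN_APPROX_NONE)
    c=max(cs,key=cv2.contourArea)[:,0,:]
    uv=(c+0.5)/4-0.5
    P=cast(d,uv,z)[:,:2].astype(np.float32)
    rc=cv2.minAreaRect(P); m=cv2.moments(P.reshape(-1,1,2))
    return np.round(rc[0],1),np.round(rc[1],1),round(rc[2],1),np.round([m['m10']/m['m00'],m['m01']/m['m00']],1)
def crop(d,u0,v0,u1,v1,name,s=None):
    im=d["image"][v0:v1,u0:u1,::-1]; s=s or min(800/(u1-u0),600/(v1-v0))
    cv2.imwrite("pics/"+name,cv2.resize(im,None,fx=s,fy=s,interpolation=cv2.INTER_CUBIC))
E
python3 - <<'E'
from h import *
t=cam("top"); s=cam("scene")
crop(t,140,120,360,285,"t1.png"); crop(s,190,100,410,265,"s1.png")
for n,d in (("top",t),("scene",s)):
    for nm,lo,hi,z in (("white",(0,0,185),(180,40,255),20),("orange",(8,150,120),(18,255,255),70),("blue",(105,150,100),(125,255,255),40),("red",(0,180,110),(4,255,255),90),("yellow",(22,150,120),(32,255,255),20)):
        for st,c,m in blobs(rng(d,lo,hi),15):
            print(n,nm,np.round(c),st[4],*rect(d,m,z),np.round(np.median(depthpts(d,m),0)))
E
```

```text
top white [141. 104.] 96 [887.5 455.5] [47.8 50.2] 0.6 [887.3 455.7] [880. 447.  39.]
top white [295. 144.] 215 [769.1 -33.8] [88.6 27.5] 0.5 [764.3 -33.5] [763. -33.  25.]
top white [233. 161.] 232 [722.2 172.1] [ 62.7 127.3] 0.6 [709.1 160.6] [702. 156.  29.]
top white [ 29. 151.] 18 [734.8 801.1] [32.2 12.9] 42.4 [732.6 799.4] [ 907. 1242. -751.]
top white [161. 161.] 15 [705.6 384.5] [ 8.7 15. ] 0.6 [705.6 384.5] [703. 381.  33.]
top white [520. 302.] 7731 [ 392.  -668.8] [353.6 659.4] 87.5 [ 292.5 -724.9] [ 227. -677.  161.]
top white [229. 216.] 1915 [542.1 177.5] [128.7 313.3] 88.5 [536.2 166.6] [529. 161.  20.]
top white [290. 189.] 462 [620.6 -19.4] [69.2 69.7] 17.8 [620.6 -19.3] [621. -19.  19.]
top white [399. 213.] 477 [ 549.  -356.7] [67.5 70.1] 0.6 [ 549.2 -356.1] [ 550. -357.   20.]
top white [164. 231.] 253 [487.8 353.7] [95.4 46.9] 86.7 [486.3 368.2] [484. 368.  21.]
top white [285. 247.] 351 [443.4  -7.1] [36.  91.5] 0.6 [443.3  -6.2] [442.  -6.   6.]
top white [107. 254.] 232 [414.5 539. ] [51.2 54.7] 0.6 [415.  539.5] [415. 501. 119.]
top white [452. 262.] 162 [ 4
[... 5372 characters left out ...]
1. 281.] 589 [ 776.8 -187. ] [ 26.4 238.5] 1.3 [ 776.7 -190.2] [ 770. -185.   24.]
scene blue [442. 280.] 114 [1031.4  -53.1] [29.1 61.4] 7.0 [1032.7  -57.7] [ 927.  717. -584.]
scene blue [437. 299.] 166 [1040.4 -125.9] [24.7 75.3] 9.1 [1041.  -129.9] [ 925.  717. -695.]
scene red [273. 107.] 34 [159.2 643.1] [28.  76.7] 29.5 [158.  647.2] [155. 650.  90.]
scene red [314. 112.] 36 [339.  658.3] [27.2 71.2] 26.0 [338.3 662.8] [335. 669.  89.]
scene red [315. 143.] 92 [462.  412.9] [ 31.5 114.3] 25.4 [462.9 412.5] [431. 481.  53.]
scene red [288. 161.] 128 [445.1 244.4] [ 35.4 105.9] 28.9 [443.5 244.7] [429. 268.  76.]
scene yellow [273. 176.] 36 [387.3 241.5] [23.3 48.6] 29.5 [386.7 242.7] [397. 222.  34.]
  return _methods._mean(a, axis=axis, dtype=dtype,
  ret = um.true_divide(
```

View pics/t1.png

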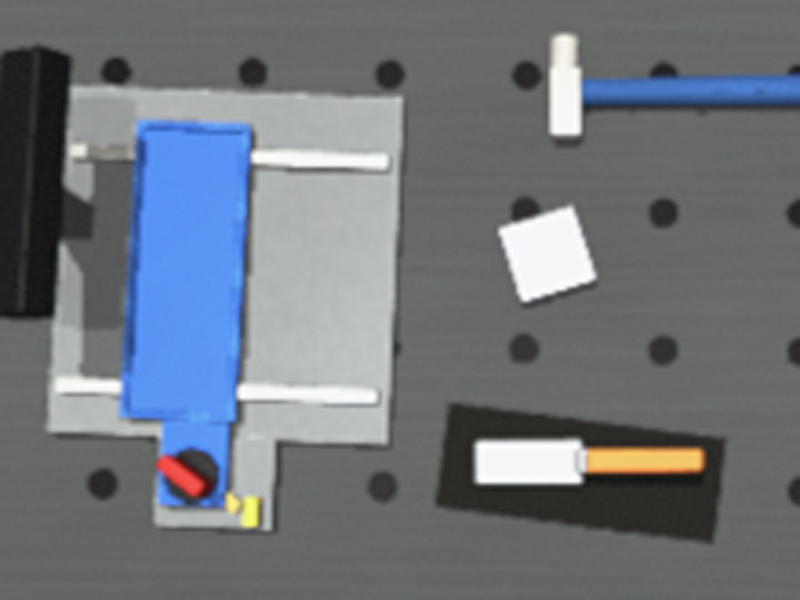

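View pics/s1.png

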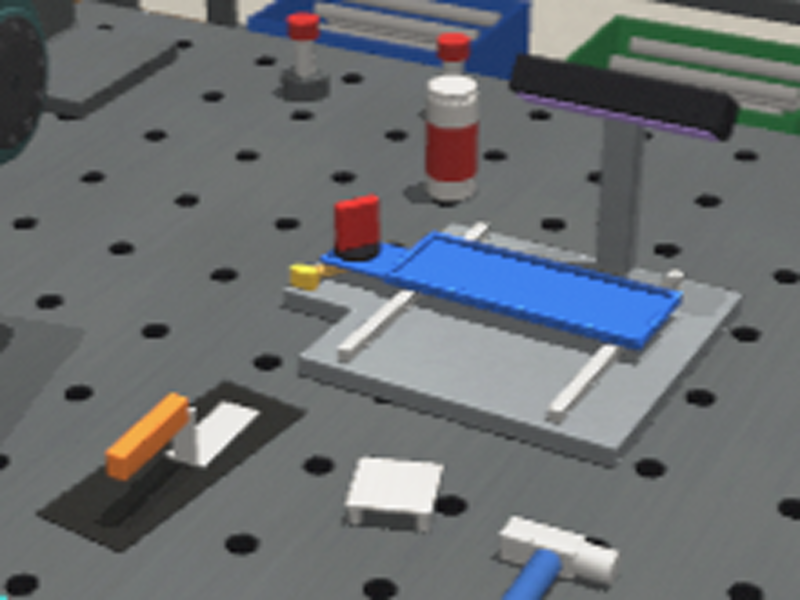

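```bash
cat >> h.py <<'E'
def dirn(P):
    P=P[:,:2]; c=P.mean(0); w,v=np.linalg.eigh(np.cov((P-c).T)); a=np.degrees(np.arctan2(v[1,1],v[0,1]))
    return np.round(c,1), round(float((a+180)%180),1), np.round(np.sqrt(12*w),1)
def pose():
    s=r.sense(); q=s["tcp_rot"]; Rm=R.from_quat([q[1],q[2],q[3],q[0]])
    return s,np.array(s["position"]),Rm
def delta(p,yaw):
    """shift (m, tool axes) and rotvec (deg) from present to TCP p (mm), tool down, tool-x yaw deg"""
    s,p0,R0=pose()
    Rt=R.from_euler('z',yaw,degrees=True)*R.from_euler('x',180,degrees=True)
    return np.round(R0.inv().apply(np.array(p,float)-p0)/1000,4), np.round((R0.inv()*Rt).as_rotvec(degrees=True),2)
def st():
    s,p,Rm=pose(); x=Rm.as_matrix()
    print("t",round(s["time_s"],2),"p",np.round(p,1),"yaw",round(float(np.degrees(np.arctan2(x[1,0],x[0,0]))),2),"tilt",np.round(x[:2,2],4),"F",np.round(s["wrist_force"],1),"M",np.round(s["moment"],2),"gap",round(s["finger_gap"]*85.4,1))
E
python3 - <<'E'
from h import *
t=cam("top"); s=cam("scene")
for n,d in (("top",t),("scene",s)):
    m=(rng(d,(0,150,70),(6,255,255))|rng(d,(174,150,70),(180,255,255)))>0
    P=depthpts(d,m); k=(abs(P[:,0]-428)<50)&(abs(P[:,1]-272)<50); P=P[k]
    T=P[P[:,2]>88]; print(n,"knob",len(P),len(T),dirn(T) , T[:,2].mean())
    b=rng(d,(105,150,60),(125,255,255))>0
    P=depthpts(d,b); k=(abs(P[:,0]-600)<130)&(abs(P[:,1]-285)<60)&(P[:,0]>475); print("tray",dirn(P[k]),P[k][:,2].mean())
    mm=np.zeros(b.shape,np.uint8)
    v,u=np.nonzero(b&(d["range_z"]>0)); mm[v[k],u[k]]=1
    print(rect(d,mm,42))
E
```

```text
top knob 85 63 (array([427. , 271.5]), 53.8, array([13.9, 40.7])) 92.16990530772357
tray (array([599.7, 284.3]), 178.4, array([ 94.9, 247.6])) 40.3024245605909
(array([600.4, 283.8]), array([ 97.7, 250.8]), 88.4, array([600.6, 284. ]))
scene knob 149 35 (array([427.8, 269.3]), 58.9, array([18.7, 43.6])) 92.62832999175768
tray (array([603.9, 281.9]), 178.0, array([107.6, 254.3])) 42.35472875136087
(array([598.8, 284.2]), array([114.6, 260. ]), 88.7, array([599.6, 283.8]))
```

```bash
python3 - <<'E'
from h import *
st(); print(delta([480,-350,235],54)); print(delta([427.5,272,180],54))
E
```

```text
t 0.3 p [ 146.6 -581.6  231. ] yaw 14.14 tilt [-0.0001  0.0007] F [ 1.  -0.2 -0.3] M [ 0.04 -0.03  0.  ] gap 85.2
(array([ 0.3799, -0.1431, -0.0039]), array([-4.000e-02, -2.000e-02, -3.986e+01]))
(array([ 0.481 , -0.759 ,  0.0516]), array([-4.000e-02, -2.000e-02, -3.986e+01]))
```

arm_command(
  series="0.06 0.38 -0.143 -0.004 0 0 -40;0.06 0.38 -0.143 -0.004 0 0 -40;0.06 0.38 -0.143 -0.004 0 0 -40;0.06 0.38 -0.143 -0.004 0 0 -40;0.06 0.38 -0.143 -0.004 0 0 -40;0.06 0.38 -0.143 -0.004 0 0 -40;0.06 0.38 -0.143 -0.004 0 0 -40;0.06 0.38 -0.143 -0.004 0 0 -40;0.06 0.38 -0.143 -0.004 0 0 -40;0.06 0.38 -0.143 -0.004 0 0 -40",
  grip_force=60,
)

```text
time_s: 1.3
position: [481.1, -349.2, 235.1]
tcp_rot: [-0.0, 0.89, 0.457, -0.0]
wrist_force: [0.2, -0.2, -0.7]
finger_gap: 0.699
```

```bash
python3 - <<'E'
from h import *
st(); print(delta([427.5,272,180],54))
E
```

```text
t 1.3 p [ 481.1 -349.2  235.1] yaw 54.32 tilt [-0.0003  0.    ] F [ 0.2 -0.2 -0.7] M [-0.01 -0.01 -0.02] gap 59.7
(array([ 0.4734, -0.4058,  0.0552]), array([-0.02,  0.01,  0.32]))
```

arm_command(
  series="0.06 0.473 -0.406 0.055 0 0 0.3;0.06 0.473 -0.406 0.055 0 0 0.3;0.06 0.473 -0.406 0.055 0 0 0.3;0.06 0.473 -0.406 0.055 0 0 0.3;0.06 0.473 -0.406 0.055 0 0 0.3;0.06 0.473 -0.406 0.055 0 0 0.3;0.06 0.473 -0.406 0.055 0 0 0.3;0.06 0.473 -0.406 0.055 0 0 0.3;0.06 0.473 -0.406 0.055 0 0 0.3;0.06 0.473 -0.406 0.055 0 0 0.3",
)

```text
time_s: 2.3
position: [438.2, 146.1, 191.5]
tcp_rot: [0.0, 0.892, 0.452, 0.0]
wrist_force: [0.9, 0.9, 0.1]
finger_gap: 0.7
```

```bash
python3 - <<'E'
from h import *
st(); print(delta([427.5,272,140],54))
E
```

```text
t 2.3 p [438.2 146.1 191.5] yaw 53.71 tilt [ 0.0006 -0.0006] F [0.9 0.9 0.1] M [ 0.   -0.09 -0.02] gap 59.8
(array([ 0.0951, -0.0832,  0.0514]), array([ 0.05,  0.01, -0.29]))
```

arm_command(
  series="0.06 0.095 -0.083 0.05 0 0 -0.3;0.06 0.095 -0.083 0.05 0 0 -0.3;0.06 0.095 -0.083 0.05 0 0 -0.3;0.06 0.095 -0.083 0.05 0 0 -0.3;0.06 0.095 -0.083 0.05 0 0 -0.3;0.06 0.095 -0.083 0.05 0 0 -0.3",
)

```text
time_s: 2.9
position: [428.2, 270.0, 141.8]
tcp_rot: [0.0, 0.891, 0.454, 0.0]
wrist_force: [0.4, -0.2, -0.3]
finger_gap: 0.703
```

```bash
python3 - <<'E'
from h import *
st(); print(delta([427.5,272,66],54))
t=cam("top");s=cam("scene");crop(t,140,120,360,285,"t2.png"); crop(s,190,60,410,225,"s2.png")
E
```

```text
t 2.9 p [428.2 270.  141.8] yaw 54.05 tilt [ 0.0003 -0.0006] F [ 0.4 -0.2 -0.3] M [-0.04 -0.03  0.06] gap 60.1
(array([ 0.0013, -0.0018,  0.0758]), array([0.03, 0.02, 0.05]))
```

View pics/s2.png

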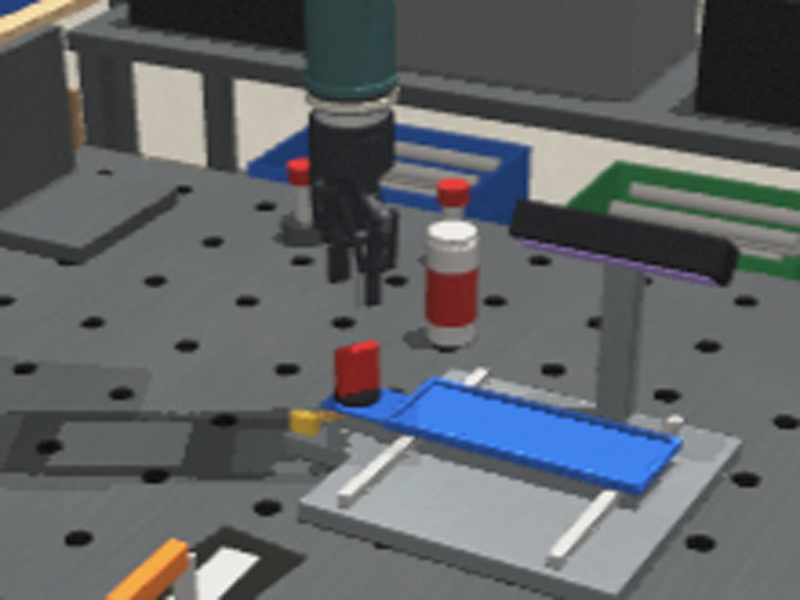

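The gripper hangs open directly above the red knob (crop 357,370); descending and closing.

arm_command(
  series="0.06 0.001 -0.001 0.04 0 0 0;0.06 0.001 -0.001 0.075 0 0 0;0.06 0.001 -0.001 0.075 0 0 0;0 0.001 -0.001 0.075 0 0 0;0 0.001 -0.001 0.075 0 0 0;0 0.001 -0.001 0.075 0 0 0;0 0.001 -0.001 0.075 0 0 0;0 0.001 -0.001 0.075 0 0 0;0 0.001 -0.001 0.075 0 0 0",
)

```text
time_s: 3.9
position: [427.7, 273.5, 68.2]
tcp_rot: [-0.0, 0.89, 0.455, 0.001]
wrist_force: [-2.8, -1.3, 7.8]
finger_gap: 0.157
```

```bash
python3 -c "
from h import *
st()"
```

```text
t 3.9 p [427.7 273.5  68.2] yaw 54.14 tilt [0.0014 0.001 ] F [-2.8 -1.3  7.8] M [-0.07  0.37 -0.06] gap 13.4
```

arm_command(
  series="0 0 0 0 0 0 -8;0 0 0 0 0 0 -16;0 0 0 0 0 0 -24;0 0 0 0 0 0 -32;0 0 0 0 0 0 -40;0 0 0 0 0 0 -48;0 0 0 0 0 0 -56;0 0 0 0 0 0 -64;0 0 0 0 0 0 -71;0 0 0 0 0 0 -77",
)

```text
time_s: 4.9
position: [427.9, 274.1, 68.2]
tcp_rot: [0.0, 0.412, 0.911, 0.001]
wrist_force: [-3.2, 0.3, 6.7]
finger_gap: 0.148
```

```bash
python3 -c "
from h import *
st()
print(pose()[2].inv().apply([2,-40,0]))"
```

```text
t 4.9 p [427.9 274.1  68.2] yaw 131.37 tilt [0.0017 0.0021] F [-3.2  0.3  6.7] M [ 0.31  0.41 -0.78] gap 12.7
[-31.33929886 -24.93675961  -0.07979429]
```

arm_command(
  series="0 0 0 0 0 0 0;0 0 0 0 0 0 0;0 -0.01 -0.009 0 0 0 0;0 -0.025 -0.023 0 0 0 0;0 -0.04 -0.037 0 0 0 0;0 -0.055 -0.051 0 0 0 0;0 -0.068 -0.063 0 0 0 0;0 -0.077 -0.072 0 0 0 0;0 -0.081 -0.0755 0 0 0 0;0 -0.081 -0.0755 0 0 0 0",
)

```text
time_s: 5.9
position: [424.9, 164.6, 68.2]
tcp_rot: [0.0, 0.416, 0.909, 0.003]
wrist_force: [-2.7, 11.7, 6.8]
finger_gap: 0.149
```

```bash
python3 -c "
from h import *
st();t=cam('top');s=cam('scene');crop(t,140,120,360,285,'t3.png'); crop(s,190,60,410,225,'s3.png')"
```

```text
t 5.9 p [424.9 164.6  68.2] yaw 130.87 tilt [0.0029 0.0054] F [-2.7 11.7  6.8] M [ 2.13  0.7  -0.38] gap 12.7
```

View pics/s3.png

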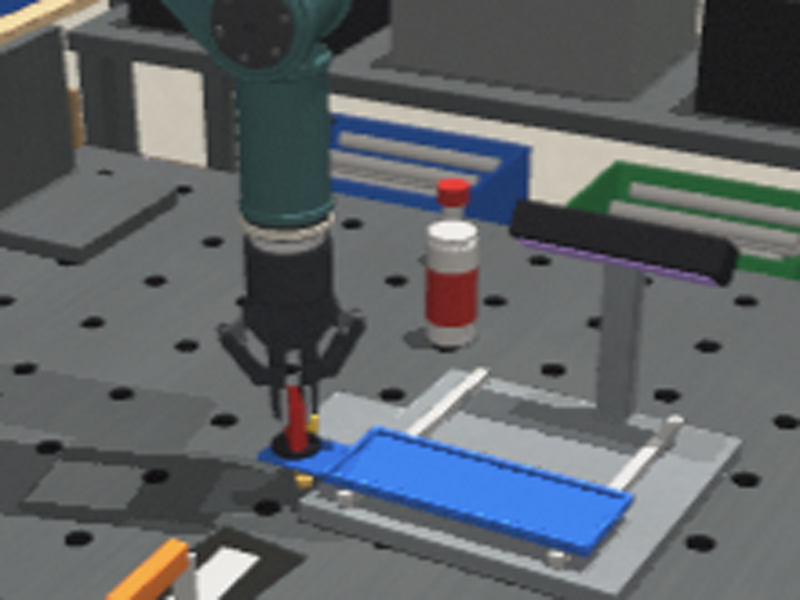

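arm_command(
  series="0.06 0 0 0 0 0 0;0.06 0 0 0 0 0 0;0.06 0 0 0 0 0 0;0.06 0 0 0 0 0 0;0.06 0 0 -0.05 0 0 0;0.06 0 0 -0.1 0 0 0;0.06 0 0 -0.11 0 0 10;0.06 0 0 -0.11 0 0 20",
)

```text
time_s: 6.8
position: [425.9, 162.8, 179.1]
tcp_rot: [0.002, 0.547, 0.837, 0.002]
wrist_force: [-0.3, 0.4, 0.0]
finger_gap: 0.7
```

```bash
python3 - <<'E'
from h import *
t=cam('top');s=cam('scene');crop(t,140,120,360,285,'t4.png')
for n,d in (("top",t),("scene",s)):
    P=depthpts(d,rng(d,(8,150,100),(20,255,255))>0); P=P[(abs(P[:,0]-446)<50)&(abs(P[:,1]+107)<90)]; T=P[P[:,2]>65]; print(n,'handle',len(T),dirn(T),T[:,2].mean())
    b=rng(d,(0,0,185),(180,40,255))>0
    P=depthpts(d,b);k=(abs(P[:,0]-443)<40)&(abs(P[:,1]+6)<70)&(P[:,2]<15);print('blade',dirn(P[k]))
    b=rng(d,(105,150,60),(125,255,255))>0
    P=depthpts(d,b); k=(abs(P[:,0]-600)<130)&(abs(P[:,1]-175)<60)&(P[:,0]>473); print("tray",dirn(P[k]),P[k][:,2].mean())
    mm=np.zeros(b.shape,np.uint8); v,u=np.nonzero(b&(d["range_z"]>0)); mm[v[k],u[k]]=1
    print(rect(d,mm,42))
    m=np.zeros(b.shape,np.uint8); v,u=np.nonzero((d["image"].max(2)<50)&(d["range_z"]>0)); P=depthpts(d,d["image"].max(2)<50)
    k=(abs(P[:,0]-440)<80)&(abs(P[:,1]+50)<140)&(P[:,2]<10); m[v[k],u[k]]=1
    m=cv2.morphologyEx(m,cv2.MORPH_OPEN,np.ones((3,3),np.uint8)); print("mat",[ (rect(d,x,3)) for _,_,x in blobs(m,100)])
st(); print(delta([445,-107,120],91))
E
```

```text
top handle 86 (array([ 443.3, -105.5]), 91.0, array([22.6, 97.4])) 69.64108963944113
blade (array([443.5,  -5.1]), 90.8, array([37.3, 87.8]))
tray (array([608.6, 172.3]), 1.3, array([ 93.7, 228.3])) 40.33536701811841
(array([597.7, 173.6]), array([ 96. , 250.4]), 88.6, array([609.4, 172.1]))
mat [(array([434.2, -50.9]), array([237. ,  87.6]), 83.0, array([427.7, -51.6]))]
scene handle 146 (array([ 447.3, -102.7]), 91.0, array([19.8, 97.1])) 70.2912587576936
blade (array([445.,   1.]), 98.3, array([32.9, 81.2]))
tray (array([601.5, 172.2]), 177.9, array([106.6, 253.3])) 42.26194322490021
(array([596.2, 174.4]), array([112.8, 259.4]), 88.4, array([597., 174.]))
mat [(array([ 436.5, -102. ]), array([104.4,  38.7]), 88.1, array([ 436.8, -100.2]))]
t 6.9 p [424.1 162.4 177. ] yaw 113.87 tilt [0.0013 0.0002] F [ 0.3  0.4 -0.5] M [ 0.01 -0.02 -0.04] gap 60.2
(array([-0.2548, -0.09  ,  0.057 ]), array([ 0.08,  0.  , 22.87]))
```

View pics/t4.png

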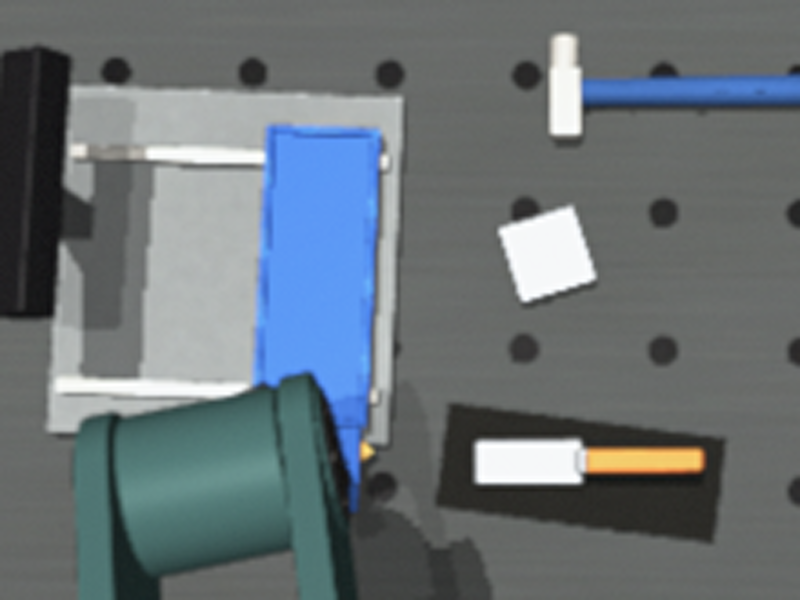

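arm_command(
  series="0.06 -0.254 -0.09 0.057 0 0 23;0.06 -0.254 -0.09 0.057 0 0 23;0.06 -0.254 -0.09 0.057 0 0 23;0.06 -0.254 -0.09 0.057 0 0 23;0.06 -0.254 -0.09 0.057 0 0 23;0.06 -0.254 -0.09 0.057 0 0 23;0.06 -0.254 -0.09 0.057 0 0 23;0.06 -0.254 -0.09 0.057 0 0 23;0.06 -0.254 -0.09 0.057 0 0 23",
)

```text
time_s: 7.8
position: [444.1, -105.1, 119.1]
tcp_rot: [-0.001, 0.7, 0.714, -0.0]
wrist_force: [-0.2, 0.3, -0.2]
finger_gap: 0.702
```

```bash
python3 - <<'E'
from h import *
st(); print(delta([444.7,-106,41],91))
E
```

```text
t 7.8 p [ 444.1 -105.1  119.1] yaw 91.07 tilt [-0.0012  0.0009] F [-0.2  0.3 -0.2] M [-0.01  0.01 -0.  ] gap 59.9
(array([-0.0009,  0.0007,  0.0781]), array([-0.07, -0.05,  0.07]))
```

arm_command(
  series="0.06 -0.001 0.001 0.04 0 0 0;0.06 -0.001 0.001 0.078 0 0 0;0.06 -0.001 0.001 0.078 0 0 0;0.06 -0.001 0.001 0.078 0 0 0;0 -0.001 0.001 0.078 0 0 0;0 -0.001 0.001 0.078 0 0 0;0 -0.001 0.001 0.078 0 0 0;0 -0.001 0.001 0.078 0 0 0;0 -0.001 0.001 0.078 0 0 0;0 -0.001 0.001 0.078 0 0 0",
  grip_force=100,
)

```text
time_s: 8.8
position: [446.8, -107.6, 42.6]
tcp_rot: [0.001, 0.701, 0.713, 0.001]
wrist_force: [-1.4, -0.5, 7.7]
finger_gap: 0.189
```

```bash
python3 - <<'E'
from h import *
st()
E
```

```text
t 8.8 p [ 446.8 -107.6   42.6] yaw 90.93 tilt [ 0.0024 -0.0007] F [-1.4 -0.5  7.7] M [ 0.4   0.08 -0.05] gap 16.1
```

arm_command(
  series="0 0 0 -0.02 0 0 0;0 0 0 -0.05 0 0 0;0 0 0 -0.08 0 0 0;0 0 0 -0.08 0 0 0;0 0 0 -0.08 0 0 0",
)

```text
time_s: 9.3
position: [446.2, -107.5, 122.0]
tcp_rot: [0.001, 0.701, 0.713, 0.0]
wrist_force: [-1.4, 0.5, -1.7]
finger_gap: 0.191
```

```bash
cat >> h.py <<'E'
def plates(d,z=20,box=(480,720,-460,260)):
    out=[]
    for st_,c,m in blobs(rng(d,(0,0,170),(180,45,255)),250):
        if st_[4]>900: continue
        P=depthpts(d,m)
        if len(P)==0: continue
        md=np.median(P,0)
        if box[0]<md[0]<box[1] and box[2]<md[1]<box[3]:
            q=rect(d,m,z)
            if abs(q[1]-68).max()<12: out.append((st_[4],q,np.round(md)))
    return out
def blade(d):
    """steel blade: white points near TCP, 45..150 mm ahead along tool x"""
    s,p,Rm=pose(); P=depthpts(d,rng(d,(0,0,150),(180,45,255))>0)
    L=Rm.inv().apply(P-p); k=(L[:,0]>40)&(L[:,0]<160)&(abs(L[:,1])<40)&(abs(L[:,2]-38)<25)
    L=L[k]; return len(L),L
E
python3 - <<'E'
from h import *
st()
t=cam('top');s=cam('scene')
for d in(t,s):
    for x in plates(d): print(x)
    n,L=blade(d); print(n, dirn(L) if n>5 else'', np.median(L[:,2]) if n else '')
    if n>20: 
        A=np.c_[L[:,:2],np.ones(n)]; print("plane",np.linalg.lstsq(A,L[:,2],rcond=None)[0], np.percentile(L[:,0],[1,99]))
crop(s,150,130,370,295,'s5.png')
E
```

```text
t 9.3 p [ 446.2 -107.5  122. ] yaw 90.95 tilt [ 0.002  -0.0008] F [-1.4  0.5 -1.7] M [-0.08 -0.02  0.02] gap 16.3
(np.int32(470), (array([621. , -19.5]), array([70.3, 70.1]), 17.8, array([620.7, -19.5])), array([621., -19.,  19.]))
(np.int32(481), (array([ 549. , -356.7]), array([67.5, 70.2]), 0.6, array([ 549. , -356.3])), array([ 549., -357.,   20.]))
354 (array([101.2,  -0.4]), 179.5, array([35.4, 86.7])) 36.411505079701655
plane [6.71621445e-03 2.24359525e-02 3.56572259e+01] [ 58.25536223 143.15301433]
(np.int32(323), (array([618.9, -18.1]), array([69.8, 71. ]), 18.1, array([619.1, -18. ])), array([621., -20.,  21.]))
(np.int32(511), (array([ 548. , -355.6]), array([68.2, 69.4]), 1.6, array([ 547.8, -355.9])), array([ 549., -358.,   21.]))
161 (array([106.7,   2.4]), 169.5, array([33.2, 89.9])) 35.308470352442704
plane [ 0.04777833 -0.03857055 29.7933348 ] [ 56.39957061 150.07792025]
```

View pics/s5.png

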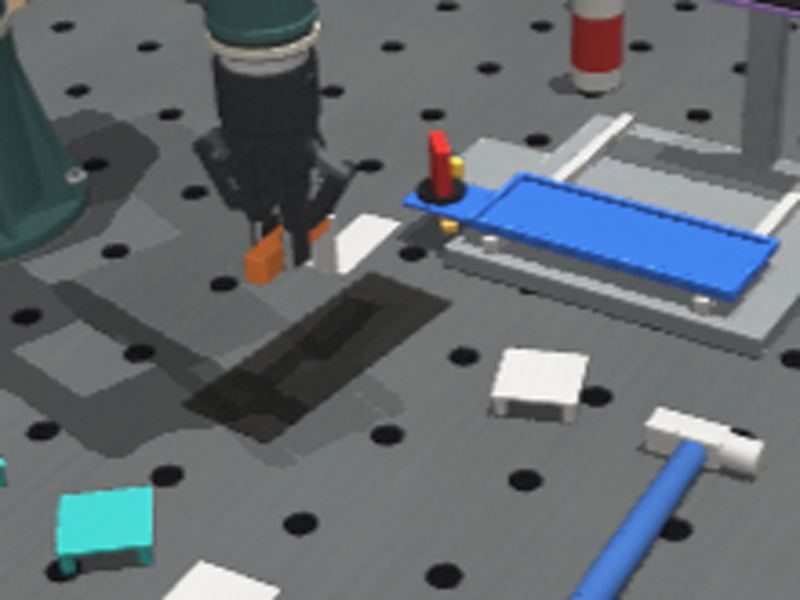

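```bash
python3 - <<'E'
from h import *
st(); print(delta([685,-219.5,100],108))
E
```

```text
t 9.4 p [ 444.8 -106.9  120.6] yaw 90.95 tilt [-0.0015  0.0007] F [ 0.   0.3 -1.9] M [-0.07  0.03  0.  ] gap 16.0
(array([-0.1166,  0.2383,  0.0202]), array([ -0.08,  -0.05, -17.05]))
```

arm_command(
  series="0 -0.03 0.04 0.02 0 0 -2;0 -0.05 0.085 0.02 0 0 -5;0 -0.07 0.13 0.02 0 0 -8;0 -0.09 0.175 0.02 0 0 -12;0 -0.11 0.215 0.02 0 0 -15;0 -0.117 0.238 0.02 0 0 -17;0 -0.117 0.238 0.02 0 0 -17;0 -0.117 0.238 0.02 0 0 -17;0 -0.117 0.238 0.02 0 0 -17",
)

```text
time_s: 10.3
position: [683.5, -219.3, 99.7]
tcp_rot: [-0.002, 0.588, 0.809, -0.0]
wrist_force: [-0.6, 0.2, -0.8]
finger_gap: 0.191
```

```bash
python3 - <<'E'
from h import *
st()
t=cam('top');s=cam('scene')
for d in(t,s):
    for x in plates(d): print(x)
    n,L=blade(d); print(n, dirn(L) if n>5 else'', np.median(L[:,2]) if n else '')
print(delta([685,-219.5,45.5],108))
E
```

```text
t 10.3 p [ 683.5 -219.3   99.7] yaw 107.93 tilt [-0.0038  0.0017] F [-0.6  0.2 -0.8] M [-0.11 -0.05  0.02] gap 16.3
(np.int32(471), (array([621. , -19.5]), array([70.3, 70.1]), 17.9, array([620.8, -19.5])), array([621., -19.,  20.]))
333 (array([102.6,  -2.5]), 178.9, array([35.6, 86.8])) 38.711135234673925
(np.int32(491), (array([ 548.5, -356.2]), array([68.2, 68.7]), 0.6, array([ 547.1, -357.1])), array([ 548., -359.,   21.]))
43 (array([96.1,  9.9]), 172.0, array([  9.6, 103. ])) 36.565638774883695
(array([-0.0004,  0.001 ,  0.0552]), array([-0.1 , -0.09, -0.06]))
```

arm_command(
  series="0 0 0.002 0.03 0 0 0;0 0 0.002 0.055 0 0 0;0 0 0.002 0.055 0 0 0;0 0 0.002 0.055 0 0 0;0 0 0.002 0.055 0 0 0",
)

```text
time_s: 10.9
position: [688.4, -220.0, 48.1]
tcp_rot: [0.001, 0.588, 0.809, 0.0]
wrist_force: [0.2, -0.3, -0.5]
finger_gap: 0.191
```

```bash
cat >> h.py <<'E'
def wblade(d):
    """world blade centroid/yaw from depth points"""
    s,p,Rm=pose(); n,L=blade(d)
    if n<20: return n
    W=Rm.apply(L)+p; return n,dirn(W),round(float(np.median(W[:,2])),1)
E
python3 - <<'E'
from h import *
for i in range(3):
    st(); t=cam('top'); print(wblade(t),plates(t)[0][1])
crop(cam('scene'),190,150,410,315,'s6.png')
E
```

```text
t 10.9 p [ 688.4 -220.    48.1] yaw 107.95 tilt [ 0.0022 -0.0008] F [ 0.2 -0.3 -0.5] M [-0.12 -0.06  0.01] gap 16.3
(341, (array([ 656.5, -121.8]), 109.7, array([39.1, 89.4])), 9.9) (array([621. , -19.5]), array([70.3, 70.1]), 17.9, array([620.9, -19.5]))
t 10.95 p [ 688.6 -220.1   48.3] yaw 107.94 tilt [ 0.0027 -0.001 ] F [-0.1 -0.2 -1.4] M [-0.1   0.02 -0.06] gap 16.3
(343, (array([ 656.7, -122.1]), 110.0, array([39.7, 88.4])), 10.0) (array([620.9, -19.3]), array([70.3, 70.5]), 17.9, array([620.8, -19.4]))
t 11.0 p [ 688.7 -220.    48.3] yaw 107.95 tilt [ 0.0027 -0.001 ] F [-0.4 -0.5 -0.9] M [-0.06 -0.03  0.02] gap 16.2
(347, (array([ 656.8, -121.9]), 109.7, array([39.6, 89.6])), 9.9) (array([620.9, -19.3]), array([70.3, 70.5]), 17.9, array([620.8, -19.4]))
```

View pics/s6.png

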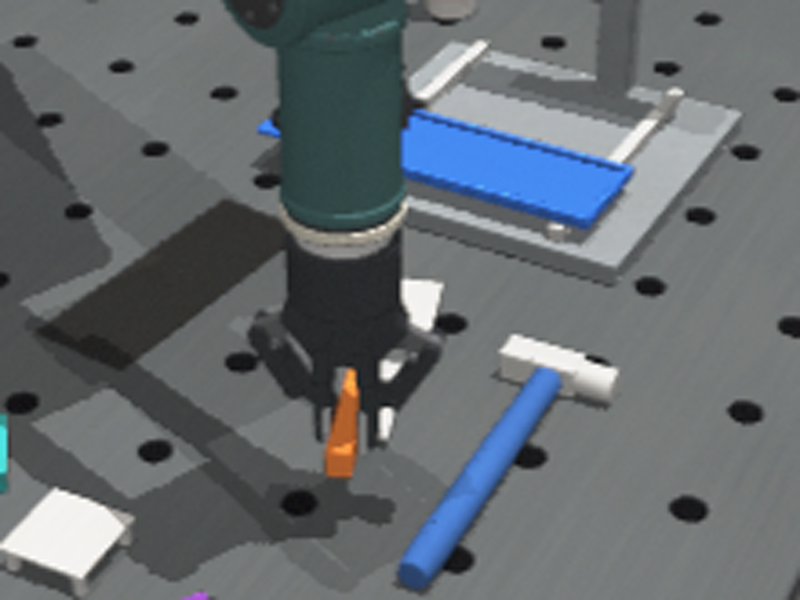

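arm_command(
  series="0 0 -0.0023 0.002 0 0 0;0 0.01 -0.0023 0.002 0 0 0;0 0.025 -0.0023 0.002 0 0 0;0 0.04 -0.0023 0.002 0 0 0;0 0.05 -0.0023 0.002 0 0 0;0 0.05 -0.0023 0.002 0 0 0",
)

```text
time_s: 11.7
position: [669.0, -170.3, 44.3]
tcp_rot: [-0.001, 0.587, 0.809, -0.0]
wrist_force: [0.3, -0.1, -1.8]
finger_gap: 0.193
```

```bash
python3 - <<'E'
from h import *
for i in range(2):
    st(); t=cam('top'); print(wblade(t),plates(t))
crop(t,240,120,360,210,'t6.png')
s,p,Rm=pose()
tgt=np.array([620.6,-19.2])-101*np.array([np.cos(np.radians(108)),np.sin(np.radians(108))])
print(delta([*tgt,46],107.9))
E
```

```text
t 11.7 p [ 669.  -170.3   44.3] yaw 108.06 tilt [-0.0014  0.001 ] F [ 0.3 -0.1 -1.8] M [-0.07 -0.    0.01] gap 16.5
(477, (array([633.6, -58.8]), 108.5, array([56.3, 99.4])), 11.5) [(np.int32(482), (array([ 549. , -356.7]), array([67.5, 70.3]), 0.6, array([ 549. , -356.2])), array([ 549., -357.,   20.]))]
t 11.75 p [ 669.7 -171.4   44.4] yaw 108.05 tilt [-0.0003  0.0002] F [ 0.8 -0.1 -1.1] M [-0.11 -0.03 -0.02] gap 16.4
(475, (array([634.2, -60. ]), 108.6, array([ 55.8, 100. ])), 11.1) [(np.int32(481), (array([ 549. , -356.7]), array([67.5, 70.2]), 0.6, array([ 549. , -356.3])), array([ 550., -357.,   19.]))]
(array([ 0.0599,  0.0002, -0.0015]), array([0.01, 0.03, 0.12]))
```

View pics/t6.png

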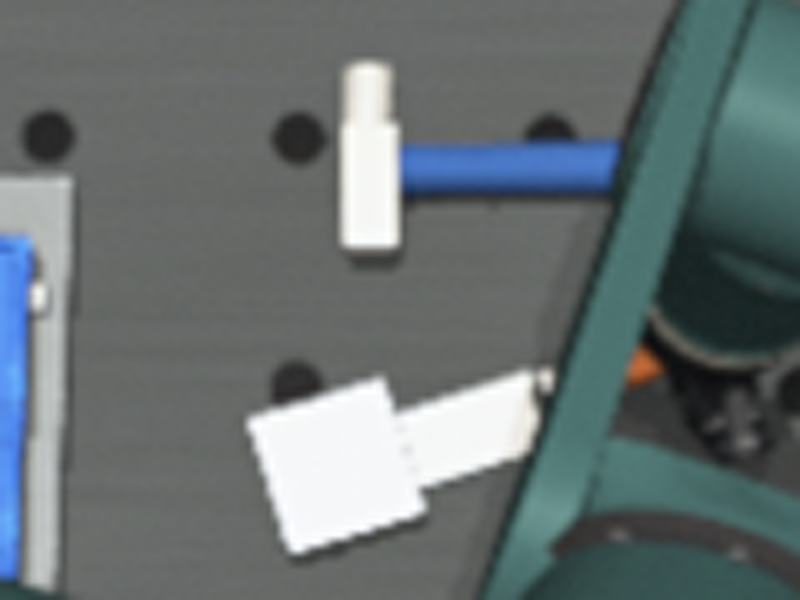

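arm_command(
  series="0 0.01 0.001 0 0 0 0;0 0.025 0.001 0 0 0 0;0 0.04 0.001 0 0 0 0;0 0.052 0.001 0 0 0 0;0 0.058 0.001 0 0 0 0;0 0.058 0.001 0 0 0 0;0 0.058 0.001 0 0 0 0",
)

```text
time_s: 12.5
position: [653.3, -117.3, 44.5]
tcp_rot: [0.0, 0.588, 0.809, 0.0]
wrist_force: [-0.7, -0.6, -1.2]
finger_gap: 0.193
```

```bash
python3 - <<'E'
from h import *
for i in range(2):
    st(); t=cam('top'); print(wblade(t),plates(t))
crop(t,240,120,360,210,'t7.png');crop(cam('scene'),230,170,350,260,'s7.png')
s,p,Rm=pose()
tgt=np.array([620.6,-19.2])-101*np.array([np.cos(np.radians(108)),np.sin(np.radians(108))])
print(delta([*tgt,46],107.9))
E
```

```text
t 12.5 p [ 653.3 -117.3   44.5] yaw 107.98 tilt [ 0.0005 -0.0003] F [-0.7 -0.6 -1.2] M [-0.12 -0.04  0.03] gap 16.5
(489, (array([621.6, -13.8]), 132.9, array([61.9, 76.8])), 18.4) [(np.int32(482), (array([ 549. , -356.7]), array([67.5, 70.3]), 0.6, array([ 549. , -356.2])), array([ 548., -357.,   19.]))]
t 12.55 p [ 653.4 -117.6   44.5] yaw 107.95 tilt [ 0.0007 -0.0003] F [-0.   0.1 -1.8] M [-0.07 -0.11 -0.04] gap 16.5
(484, (array([621.8, -14.2]), 133.6, array([61.6, 76.6])), 18.9) [(np.int32(482), (array([ 549. , -356.7]), array([67.5, 70.3]), 0.6, array([ 549. , -356.2])), array([ 549., -357.,   20.]))]
(array([ 0.0029, -0.0007, -0.0016]), array([0.03, 0.02, 0.02]))
```

View pics/t7.png

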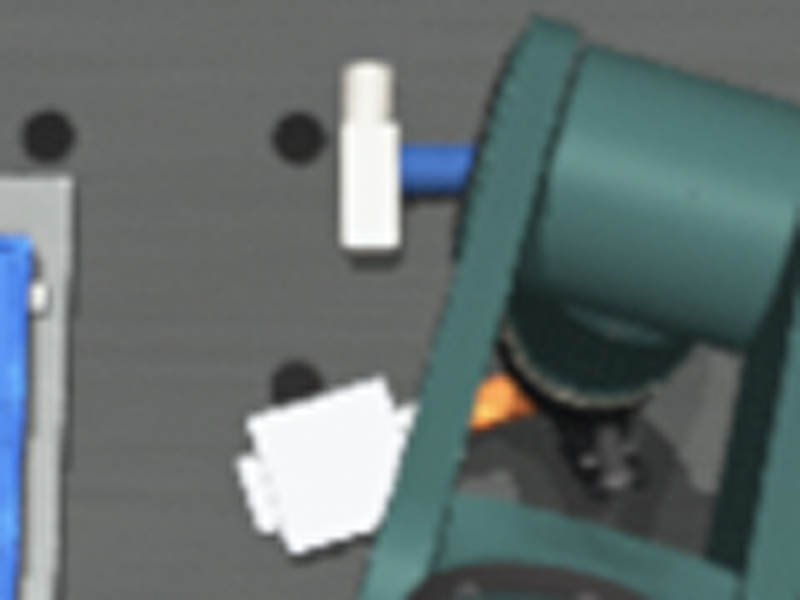

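View pics/s7.png

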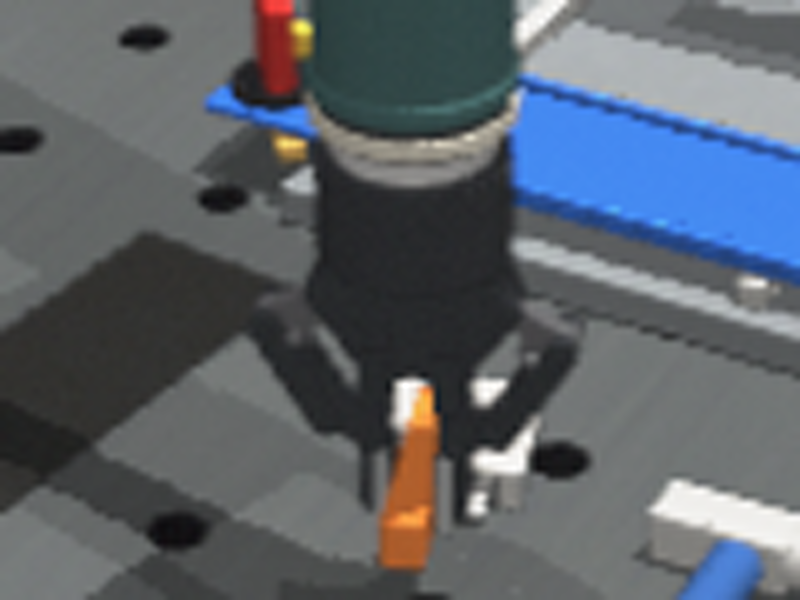

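arm_command(
  series="0 0 0 -0.004 0 0 0;0 0 0 -0.008 0 0 0;0 0 0 -0.012 0 0 0;0 0 0 -0.018 0 0 0;0 0 0 -0.028 0 0 0;0 0 0 -0.042 0 0 0;0 0 0 -0.056 0 0 0;0 0 0 -0.066 0 0 0;0 0 0 -0.07 0 0 0;0 0 0 -0.07 0 0 0",
)

```text
time_s: 13.65
position: [653.6, -117.4, 115.5]
tcp_rot: [0.001, 0.588, 0.809, 0.0]
wrist_force: [0.5, -0.3, -2.0]
finger_gap: 0.191
```

```bash
python3 - <<'E'
from h import *
st(); t=cam('top');s=cam('scene')
crop(t,240,120,360,210,'t8.png');crop(s,230,140,350,230,'s8.png')
n,L=blade(t);print(n,np.median(L[:,2]))
E
```

```text
t 13.65 p [ 653.6 -117.4  115.5] yaw 107.95 tilt [ 0.0017 -0.0004] F [ 0.5 -0.3 -2. ] M [-0.14 -0.02 -0.07] gap 16.3
491 32.74209759163877
```

View pics/t8.png

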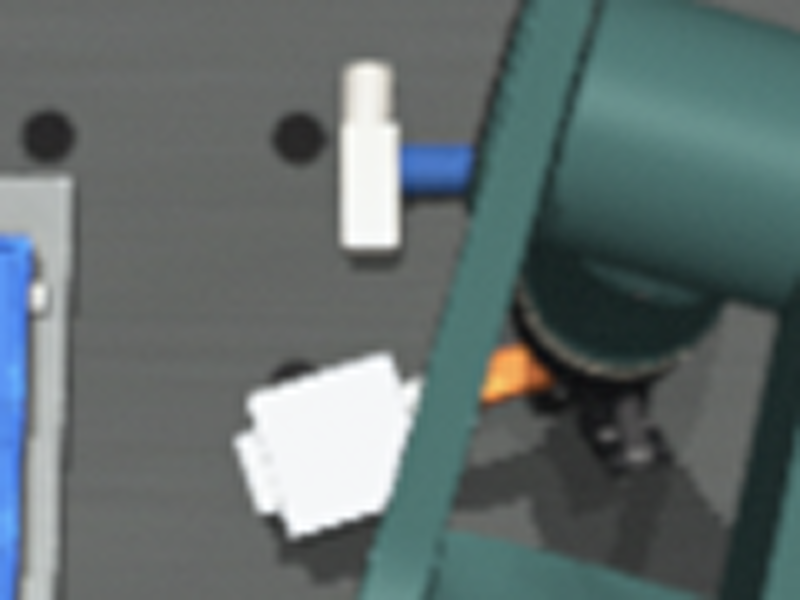

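View pics/s8.png

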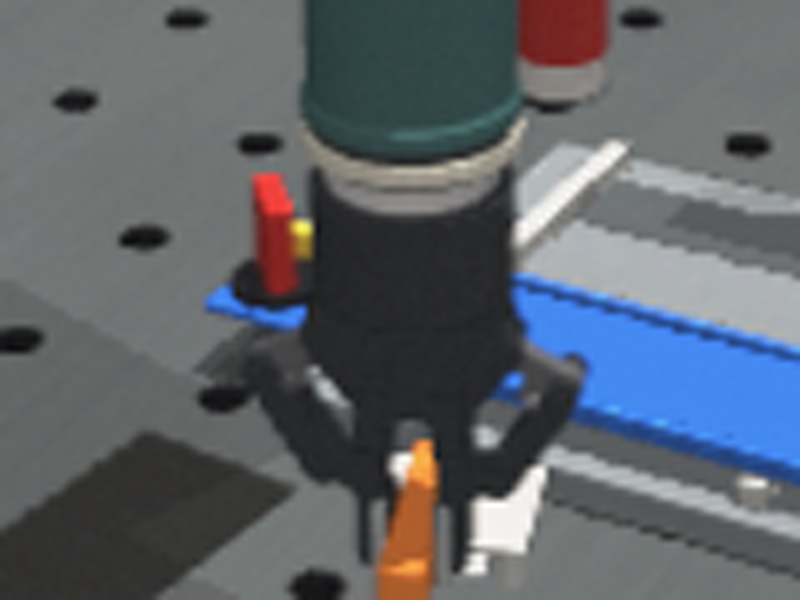

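```bash
python3 - <<'E'
from h import *
st(); print(delta([639.6,68.8,115],88.4))
E
```

```text
t 13.75 p [ 652.7 -117.2  114.1] yaw 107.95 tilt [-0.0006  0.0002] F [ 0.6  0.8 -2.1] M [-0.16 -0.05  0.01] gap 16.4
(array([ 0.1809,  0.0449, -0.0008]), array([-0.03, -0.02, 19.55]))
```

arm_command(
  series="0 0.004 0.001 -0.001 0 0 0.5;0 0.014 0.0035 -0.001 0 0 1.5;0 0.03 0.0075 -0.001 0 0 3;0 0.05 0.0125 -0.001 0 0 5;0 0.072 0.018 -0.001 0 0 7.5;0 0.095 0.0236 -0.001 0 0 10;0 0.118 0.029 -0.001 0 0 12.5;0 0.14 0.035 -0.001 0 0 15;0 0.158 0.039 -0.001 0 0 17;0 0.17 0.042 -0.001 0 0 18.4",
)

```text
time_s: 14.75
position: [639.6, 59.2, 114.7]
tcp_rot: [-0.001, 0.71, 0.704, -0.0]
wrist_force: [0.1, -0.8, -2.0]
finger_gap: 0.193
```

arm_command(
  series="0 0.006 0.0005 0 0 0 0.6;0 0.01 0.0005 0 0 0 1;0 0.011 0.0005 0 0 0 1.1;0 0.011 0.0005 0 0 0 1.1;0 0.011 0.0005 0 0 0 1.1",
)

```text
time_s: 15.25
position: [641.2, 67.8, 115.3]
tcp_rot: [-0.0, 0.717, 0.697, -0.0]
wrist_force: [0.0, 0.0, -2.3]
finger_gap: 0.191
```

```bash
python3 - <<'E'
from h import *
t=cam('top');s=cam('scene')
st(); print(delta([639.6,68.8,115],88.4))
crop(t,150,120,330,255,'t9.png');crop(s,230,110,410,245,'s9.png')
E
```

```text
t 15.35 p [641.2  67.8 115.4] yaw 88.42 tilt [-0.  0.] F [ 0.9  0.1 -1.8] M [-0.17  0.07 -0.08] gap 16.2
(array([ 0.0009, -0.0016,  0.0004]), array([-0.  , -0.  ,  0.02]))
```

View pics/t9.png

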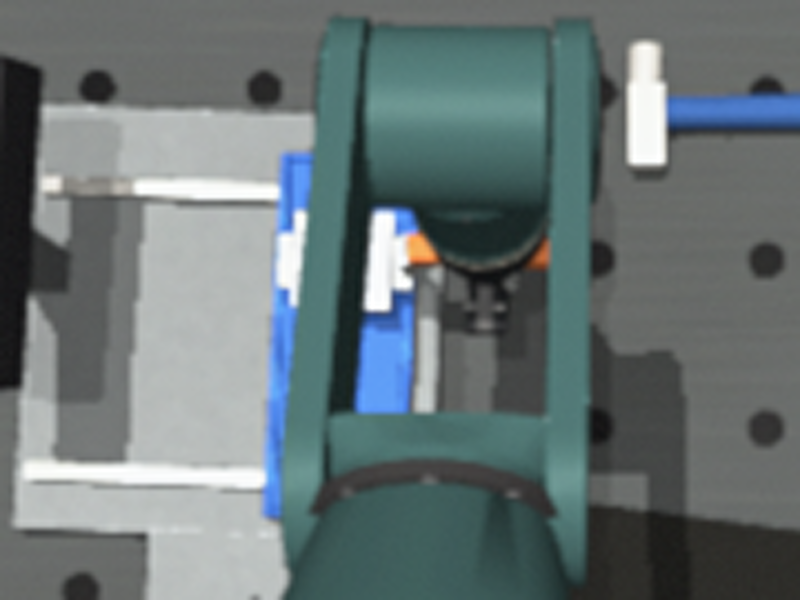

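View pics/s9.png

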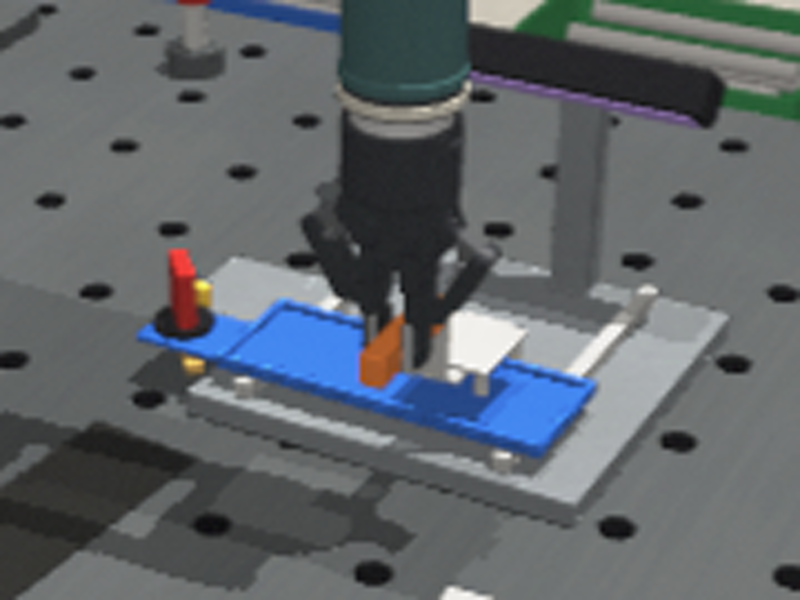

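arm_command(
  series="0 0.003 -0.001 0.005 0 0 0;0 0.003 -0.001 0.011 0 0 0;0 0.003 -0.001 0.017 0 0 0;0 0.003 -0.001 0.021 0 0 0;0 0.003 -0.001 0.024 0 0 0;0 0.003 -0.001 0.026 0 0 0;0 0.003 -0.001 0.027 0 0 0;0 0.003 -0.001 0.027 0 0 0;0 0.003 -0.001 0.027 0 0 0",
)

```text
time_s: 16.25
position: [640.4, 71.4, 88.6]
tcp_rot: [0.0, 0.717, 0.697, 0.0]
wrist_force: [-0.4, -0.3, -1.3]
finger_gap: 0.194
```

```bash
python3 - <<'E'
from h import *
t=cam('top');s=cam('scene')
st()
crop(t,150,120,330,255,'t10.png');crop(s,290,160,390,235,'s10.png')
E
```

```text
t 16.35 p [640.4  71.4  88.7] yaw 88.45 tilt [0.0005 0.0001] F [ 0.5 -0.3 -2. ] M [-0.1  -0.01  0.02] gap 16.0
```

View pics/s10.png

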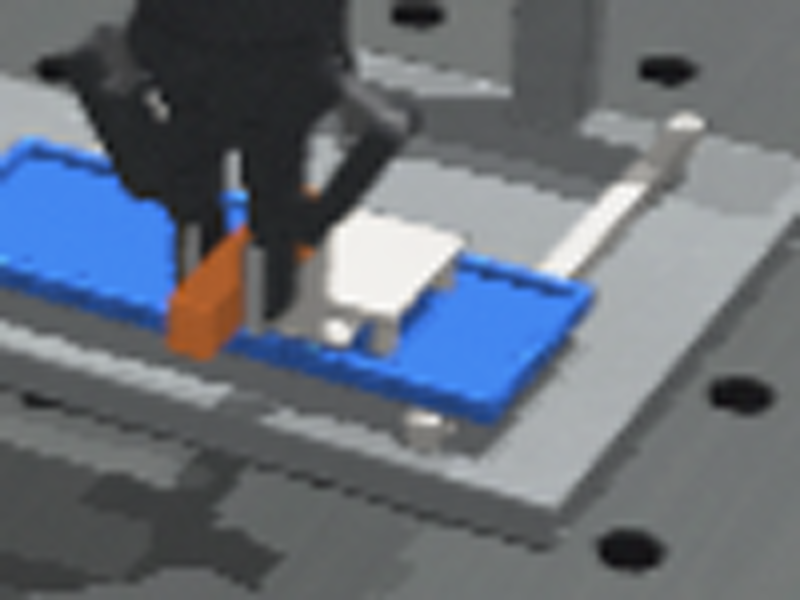

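arm_command(
  series="0 -0.004 0 0 0 0 0;0 -0.01 0 0 0 0 0;0 -0.02 0 0 0 0 0;0 -0.03 0 0 0 0 0;0 -0.03 0 0 0 0 0",
)

```text
time_s: 16.85
position: [639.5, 39.6, 88.4]
tcp_rot: [0.0, 0.717, 0.697, -0.0]
wrist_force: [-0.1, -0.2, -1.6]
finger_gap: 0.194
```

```bash
python3 - <<'E'
from h import *
t=cam('top');s=cam('scene')
st()
crop(t,150,120,330,255,'t11.png');crop(s,290,160,390,235,'s11.png')
E
```

```text
t 16.95 p [639.5  40.8  88.4] yaw 88.38 tilt [-0.      0.0003] F [ 0.2  0.8 -1.7] M [-0.03 -0.02  0.05] gap 16.5
```

View pics/s11.png

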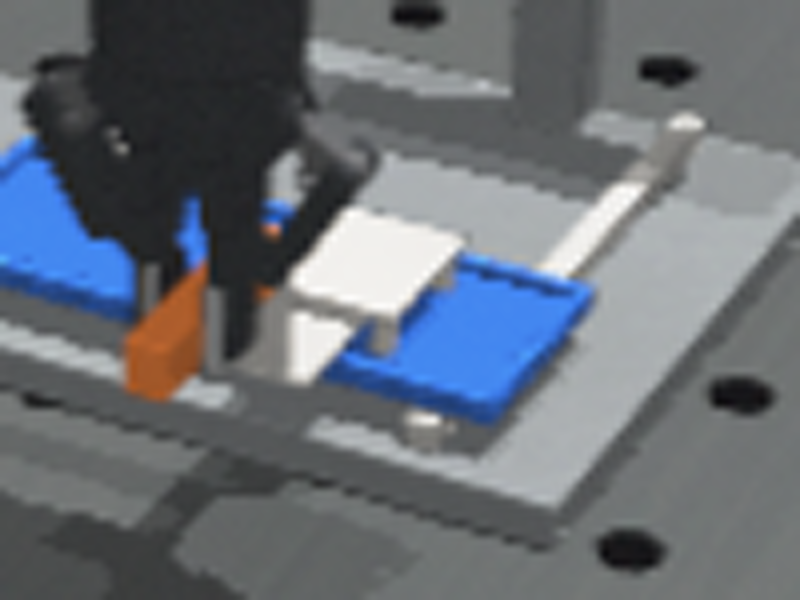

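View pics/t11.png

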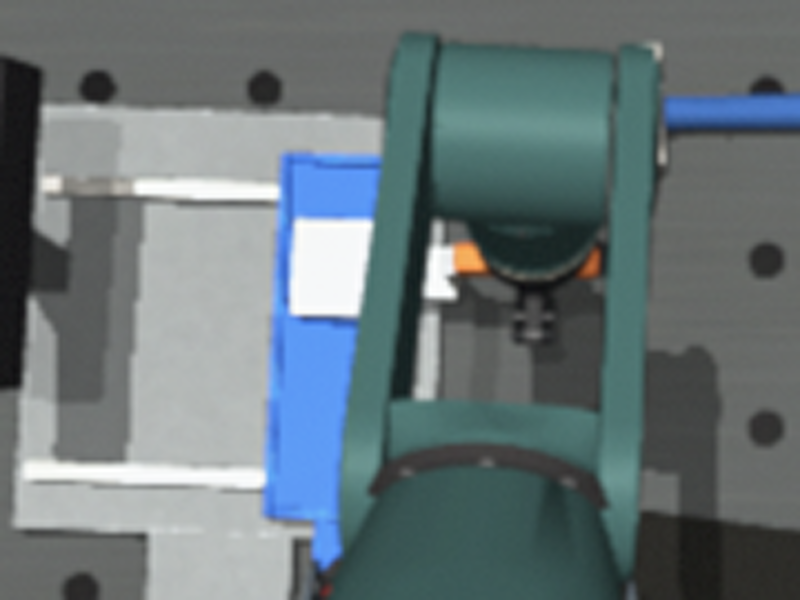

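Plate stays on the deck (its corner at crop 460,245 has not moved) while the blade backs out. Retreat fully, then raise.

arm_command(
  series="0 -0.02 0 0 0 0 0;0 -0.05 0 0 0 0 0;0 -0.08 0 0 0 0 0;0 -0.1 0 0 0 0 0;0 -0.12 0 -0.01 0 0 0;0 -0.15 0 -0.03 0 0 0;0 -0.17 0 -0.03 0 0 0;0 -0.17 0 -0.03 0 0 0;0 -0.17 0 -0.03 0 0 0",
)

```text
time_s: 17.85
position: [634.6, -128.2, 118.2]
tcp_rot: [-0.0, 0.717, 0.697, 0.0]
wrist_force: [-0.1, 0.4, -1.8]
finger_gap: 0.194
```

```bash
python3 - <<'E'
from h import *
t=cam('top');s=cam('scene')
st()
for d in (t,s):
    for x in plates(d)+plates(d,60): print(x)
    n,L=blade(d); print(n, dirn(L) if n>5 else'', np.median(L[:,2]) if n else '')
u=np.array([np.cos(np.radians(90.6)),np.sin(np.radians(90.6))])
print(delta([*(np.array([549,-356.2])-211*u),100],90.6))
E
```

```text
t 17.95 p [ 634.3 -127.3  117.8] yaw 88.48 tilt [-0.0012  0.001 ] F [-0.1  0.3 -0.6] M [-0.13 -0.03 -0.02] gap 16.2
(np.int32(476), (array([647.7, 178.9]), array([71.9, 69.2]), 87.4, array([647.6, 179. ])), array([641., 175.,  59.]))
(np.int32(481), (array([ 549. , -356.7]), array([67.5, 70.2]), 0.6, array([ 549. , -356.3])), array([ 549., -357.,   19.]))
(np.int32(476), (array([641.2, 173.9]), array([69.8, 67.1]), 87.4, array([641. , 174.1])), array([641., 175.,  59.]))
(np.int32(481), (array([ 545.4, -345.8]), array([65.5, 68.1]), 0.6, array([ 545.4, -345.4])), array([ 549., -357.,   19.]))
344 (array([101. ,  -1.3]), 177.5, array([35.9, 85.6])) 37.36264330206567
(np.int32(513), (array([ 548.1, -355.6]), array([68.4, 69.4]), 1.6, array([ 547.9, -355.8])), array([ 550., -358.,   21.]))
(np.int32(513), (array([ 577.8, -390. ]), array([65.2, 66.1]), 1.6, array([ 577.6, -390.2])), array([ 550., -358.,   21.]))
182 (array([108.3,   2.9]), 169.6, array([31., 89.])) 35.75111381952367
(array([-0.442 , -0.0714,  0.0175]), array([-0.07, -0.06, -2.12]))
```

arm_command(
  series="0 -0.442 -0.071 0.017 0 0 -2.5;0 -0.442 -0.071 0.017 0 0 -2.5;0 -0.442 -0.071 0.017 0 0 -2.5;0 -0.442 -0.071 0.017 0 0 -2.5;0 -0.442 -0.071 0.017 0 0 -2.5;0 -0.442 -0.071 0.017 0 0 -2.5;0 -0.442 -0.071 0.017 0 0 -2.5;0 -0.442 -0.071 0.017 0 0 -2.5;0 -0.442 -0.071 0.017 0 0 -2.5;0 -0.442 -0.071 0.017 0 0 -2.5",
)

```text
time_s: 18.95
position: [550.2, -574.5, 100.4]
tcp_rot: [0.001, 0.703, 0.712, -0.001]
wrist_force: [0.4, 1.0, -0.4]
finger_gap: 0.189
```

```bash
python3 - <<'E'
from h import *
t=cam('top');s=cam('scene')
st()
for d in (t,s):
    for x in plates(d): print(x)
    n,L=blade(d); print(n, dirn(L) if n>5 else'', np.median(L[:,2]) if n else '')
cv2.imwrite('pics/t12.png',t['image'][:,:,::-1])
u=np.array([np.cos(np.radians(91)),np.sin(np.radians(91))])
print(delta([*(np.array([549,-356.2])-211*u),46],91))
E
```

```text
t 19.05 p [ 551.8 -568.2  100.1] yaw 90.89 tilt [-0.0005  0.0018] F [ 0.5 -0.3 -1.4] M [ 0.   -0.04 -0.  ] gap 16.1
(np.int32(476), (array([647.7, 178.9]), array([71.9, 69.2]), 87.4, array([647.6, 179. ])), array([641., 175.,  60.]))
(np.int32(483), (array([ 549. , -356.7]), array([67.5, 70.3]), 0.6, array([ 549. , -356.3])), array([ 549., -357.,   20.]))
345 (array([94.8, -3.3]), 2.2, array([35.3, 88.3])) 38.21420727275257
402 (array([104.2,   0.3]), 172.1, array([35.2, 85.7])) 36.71145959835897
(array([0.001 , 0.001 , 0.0541]), array([-0.03, -0.1 , -0.11]))
```

View pics/t12.png

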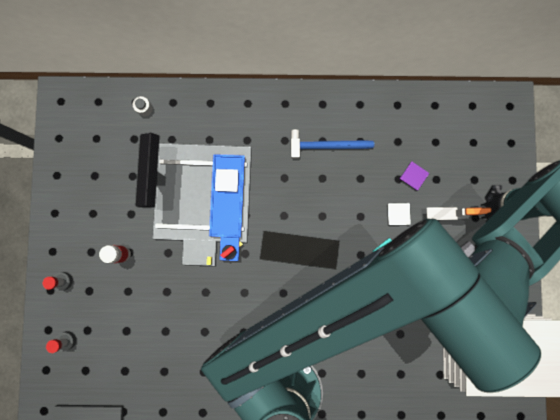

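arm_command(
  series="0 0.001 0.001 0.03 0 0 0;0 0.001 0.001 0.054 0 0 0;0 0.001 0.001 0.054 0 0 0;0 0.001 0.001 0.054 0 0 0;0 0.001 0.001 0.054 0 0 0;0 0.001 0.001 0.054 0 0 0",
)

```text
time_s: 19.65
position: [554.1, -567.9, 49.4]
tcp_rot: [0.001, 0.701, 0.713, -0.0]
wrist_force: [-0.4, 0.1, -0.7]
finger_gap: 0.192
```

```bash
python3 - <<'E'
from h import *
u=np.array([np.cos(np.radians(90.9)),np.sin(np.radians(90.9))])
for i in range(2):
    t=cam('top');st(); print(wblade(t)); print([x[1] for x in plates(t)])
print(delta([*(np.array([549,-356.3])-101*u),45.5],90.9))
crop(t,370,180,490,270,'t13.png')
E
```

```text
t 19.7 p [ 553.9 -568.    49.2] yaw 90.97 tilt [ 0.0017 -0.002 ] F [ 0.3 -0.2 -1.4] M [-0.05  0.03  0.01] gap 16.4
(148, (array([ 561.1, -470.3]), 86.9, array([ 29.2, 104.2])), 11.8)
[(array([647.7, 178.9]), array([71.9, 69.2]), 87.4, array([647.6, 179. ])), (array([ 549. , -356.7]), array([67.5, 70.3]), 0.6, array([ 549.7, -355.6]))]
t 19.75 p [ 553.6 -567.9   48.9] yaw 90.96 tilt [ 0.0015 -0.0016] F [-0.3  0.7  0.1] M [-0.07  0.02 -0.  ] gap 16.4
(149, (array([ 561. , -470.8]), 87.1, array([ 29.6, 104.7])), 10.5)
[(array([647.7, 178.9]), array([71.9, 69.2]), 87.4, array([647.6, 179. ])), (array([ 549. , -356.7]), array([67.5, 70.3]), 0.6, array([ 549.7, -355.6]))]
(array([ 0.1107, -0.0012,  0.0032]), array([0.08, 0.1 , 0.06]))
```

View pics/t13.png

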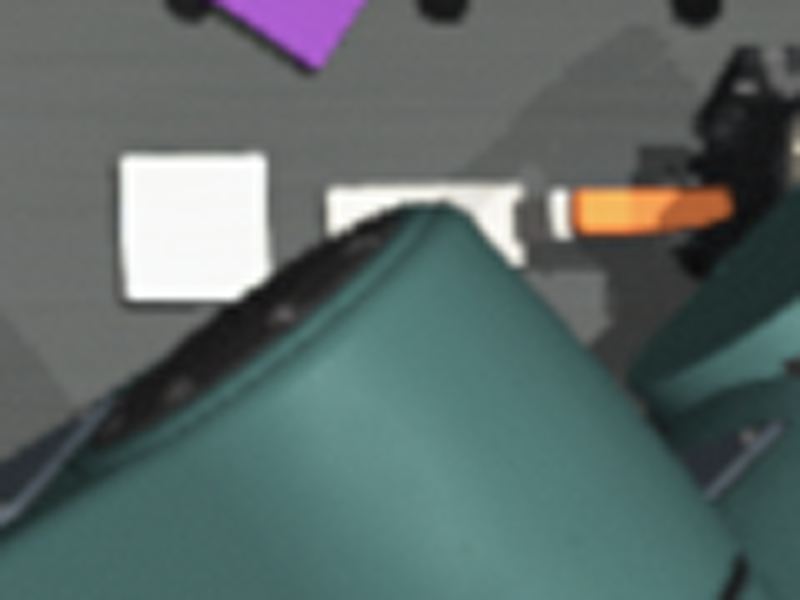

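arm_command(
  series="0 0 -0.001 0.003 0 0 0;0 0.01 -0.001 0.003 0 0 0;0 0.025 -0.001 0.003 0 0 0;0 0.04 -0.001 0.003 0 0 0;0 0.052 -0.001 0.003 0 0 0;0 0.052 -0.001 0.003 0 0 0;0 0.052 -0.001 0.003 0 0 0",
)

```text
time_s: 20.45
position: [551.3, -515.3, 44.6]
tcp_rot: [0.0, 0.701, 0.713, -0.0]
wrist_force: [-1.0, -0.8, -2.3]
finger_gap: 0.193
```

```bash
python3 - <<'E'
from h import *
u=np.array([np.cos(np.radians(90.9)),np.sin(np.radians(90.9))])
for i in range(2):
    t=cam('top');st()
s=cam('scene')
print(delta([*(np.array([549,-356.3])-101*u),45.5],90.9))
crop(t,370,180,490,270,'t14.png'); crop(s,140,250,260,340,'s14.png')
E
```

```text
t 20.5 p [ 551.3 -515.9   44.6] yaw 90.97 tilt [ 0.0004 -0.0009] F [-0.   0.  -0.4] M [-0.1   0.01  0.  ] gap 16.1
t 20.55 p [ 551.3 -516.2   44.6] yaw 90.95 tilt [ 0.0005 -0.0009] F [-0.2 -0.5 -1.1] M [-0.06  0.02  0.02] gap 16.4
(array([ 0.059 ,  0.0004, -0.0011]), array([0.02, 0.04, 0.03]))
```

View pics/t14.png

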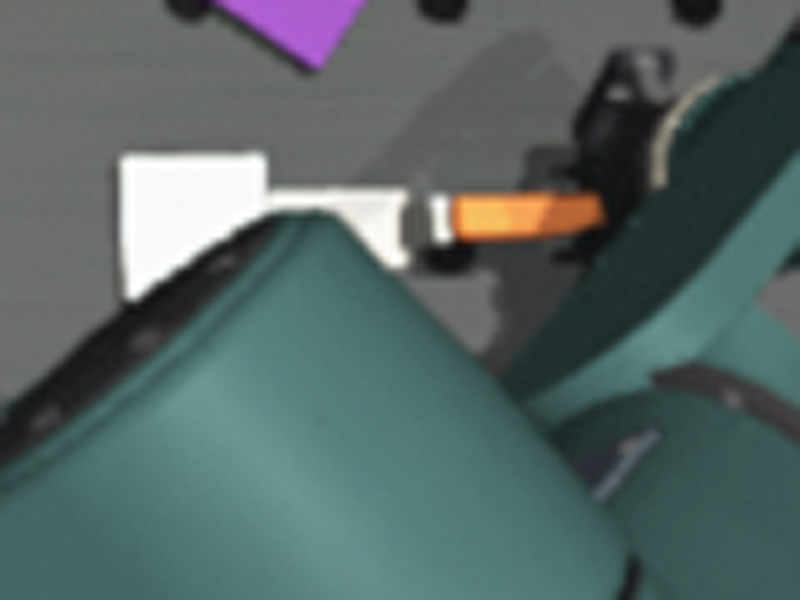

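View pics/s14.png

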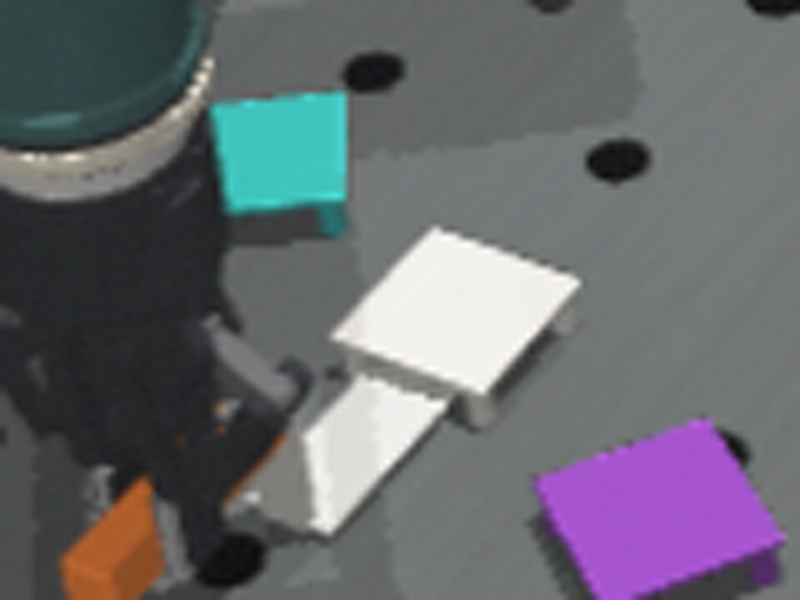

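The blade is entering between the feet, evenly (scene crop 360–450, 380–405). Feed on and lift.

arm_command(
  series="0 0.01 0 0 0 0 0;0 0.025 0 0 0 0 0;0 0.04 0 0 0 0 0;0 0.052 0 0 0 0 0;0 0.057 0 0 0 0 0;0 0.057 0 0 0 0 0;0 0.057 0 0 0 0 0",
)

```text
time_s: 21.3
position: [550.4, -458.7, 44.6]
tcp_rot: [0.0, 0.701, 0.713, -0.0]
wrist_force: [-0.0, -0.8, -1.1]
finger_gap: 0.192
```

```bash
python3 - <<'E'
from h import *
st()
s=cam('scene')
u=np.array([np.cos(np.radians(90.9)),np.sin(np.radians(90.9))])
print(delta([*(np.array([549,-356.3])-101*u),45.5],90.9), [x[1] for x in plates(s)])
crop(s,140,250,260,340,'s15.png')
E
```

```text
t 21.3 p [ 550.4 -458.7   44.6] yaw 90.98 tilt [ 0.0004 -0.0007] F [-0.  -0.8 -1.1] M [-0.12 -0.06 -0.01] gap 16.4
(array([ 0.0017,  0.0003, -0.001 ]), array([0.03, 0.04, 0.05])) [(array([ 548.6, -355.7]), array([67.2, 69.7]), 2.2, array([ 553.7, -352.1]))]
```

View pics/s15.png

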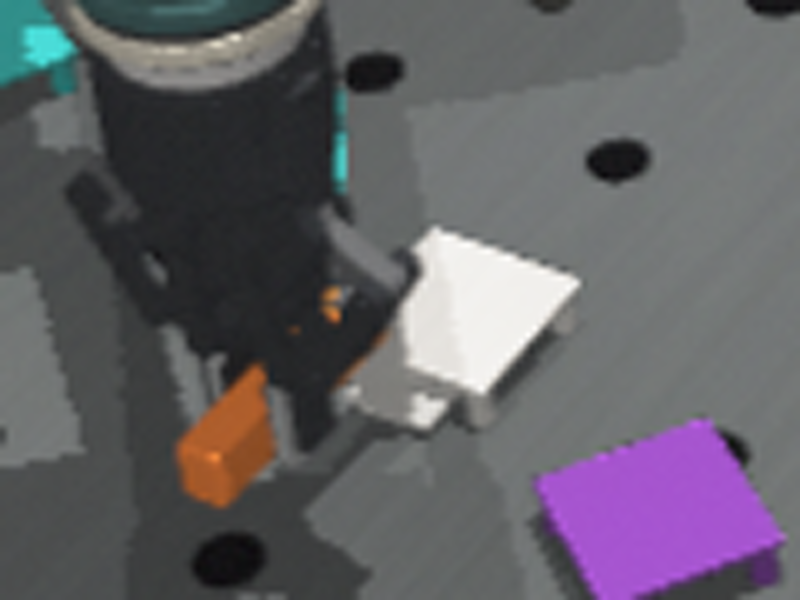

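arm_command(
  series="0 0 0 -0.004 0 0 0;0 0 0 -0.008 0 0 0;0 0 0 -0.012 0 0 0;0 0 0 -0.018 0 0 0;0 0 0 -0.028 0 0 0;0 0 0 -0.042 0 0 0;0 0 0 -0.056 0 0 0;0 0 0 -0.068 0 0 0;0 0 0 -0.075 0 0 0;0 0 0 -0.075 0 0 0",
)

```text
time_s: 22.35
position: [550.9, -459.2, 121.3]
tcp_rot: [0.001, 0.701, 0.713, 0.0]
wrist_force: [0.5, -0.2, -2.2]
finger_gap: 0.193
```

```bash
python3 - <<'E'
from h import *
st(); s=cam('scene'); crop(s,140,220,260,310,'s16.png')
# tray dest x=-45,y=0
print(delta([597.5-45-3,174+1.3-104+3,118],88.4))
E
```

```text
t 22.35 p [ 550.9 -459.2  121.3] yaw 90.96 tilt [ 0.0021 -0.0021] F [ 0.5 -0.2 -2.2] M [-0.22 -0.01  0.02] gap 16.5
(array([0.5329, 0.008 , 0.0017]), array([0.05, 0.05, 2.56]))
```

View pics/s16.png

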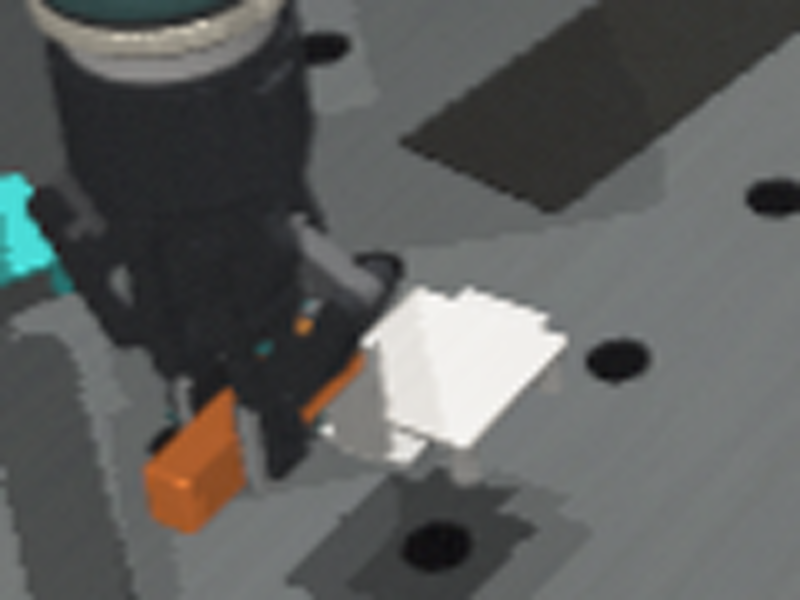

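arm_command(
  series="0 0.004 0 0 0 0 0;0 0.014 0 0 0 0 0;0 0.03 0.001 0 0 0 0;0 0.05 0.001 0 0 0 0;0 0.074 0.001 0 0 0 0;0 0.102 0.002 0 0 0 0;0 0.132 0.002 0 0 0 0;0 0.164 0.003 0 0 0 0;0 0.196 0.003 0 0 0 0;0 0.228 0.004 0 0 0 0",
)

```text
time_s: 23.4
position: [549.3, -227.5, 119.0]
tcp_rot: [-0.001, 0.701, 0.713, 0.0]
wrist_force: [1.3, -0.2, -2.7]
finger_gap: 0.192
```

arm_command(
  series="0 0.032 0 0 0 0 0.2;0 0.064 0.001 0 0 0 0.4;0 0.096 0.001 0 0 0 0.7;0 0.128 0.001 0 0 0 1;0 0.16 0.002 0 0 0 1.4;0 0.19 0.002 0 0 0 1.8;0 0.218 0.003 0 0 0 2.1;0 0.242 0.003 0 0 0 2.4;0 0.262 0.004 0 0 0 2.5;0 0.276 0.004 0 0 0 2.5",
)

```text
time_s: 24.4
position: [548.4, 48.0, 119.2]
tcp_rot: [-0.001, 0.716, 0.698, -0.0]
wrist_force: [0.9, -0.2, -1.9]
finger_gap: 0.194
```

arm_command(
  series="0 0.008 0 0 0 0 0;0 0.012 0 0 0 0 0;0 0.012 0 0 0 0 0;0 0.012 0 0 0 0 0",
)

```text
time_s: 24.8
position: [550.1, 57.0, 119.4]
tcp_rot: [0.0, 0.717, 0.697, -0.0]
wrist_force: [-0.2, 0.1, -1.9]
finger_gap: 0.188
```

```bash
python3 - <<'E'
from h import *
t=cam('top');s=cam('scene')
st(); print(delta([597.5-45-3,174+1.3-104+3,118],88.4))
crop(t,150,120,330,255,'t17.png');crop(s,230,110,410,245,'s17.png')
E
```

```text
t 24.9 p [550.1  56.9 119.4] yaw 88.4 tilt [ 0.     -0.0001] F [-0.7 -0.2 -2. ] M [-0.22  0.01 -0.02] gap 16.7
(array([ 0.0174, -0.0011,  0.0014]), array([0., 0., 0.]))
```

View pics/t17.png

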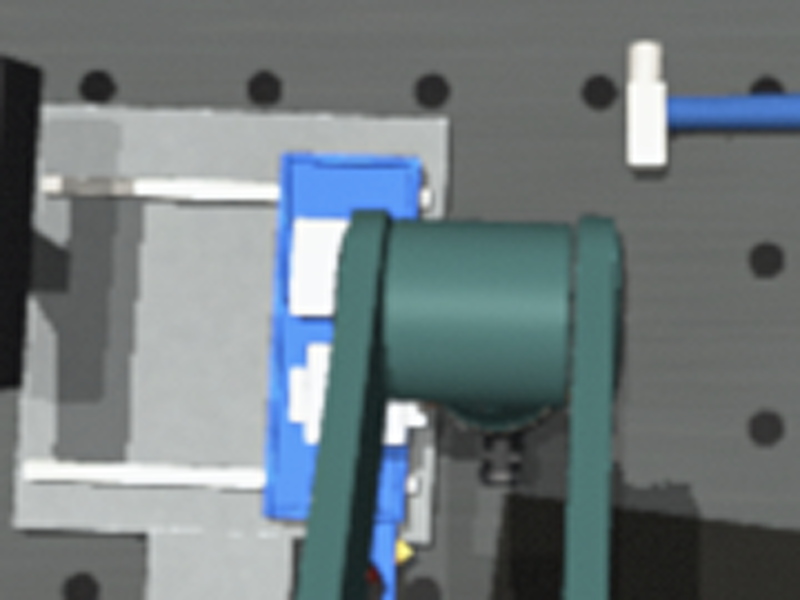

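View pics/s17.png

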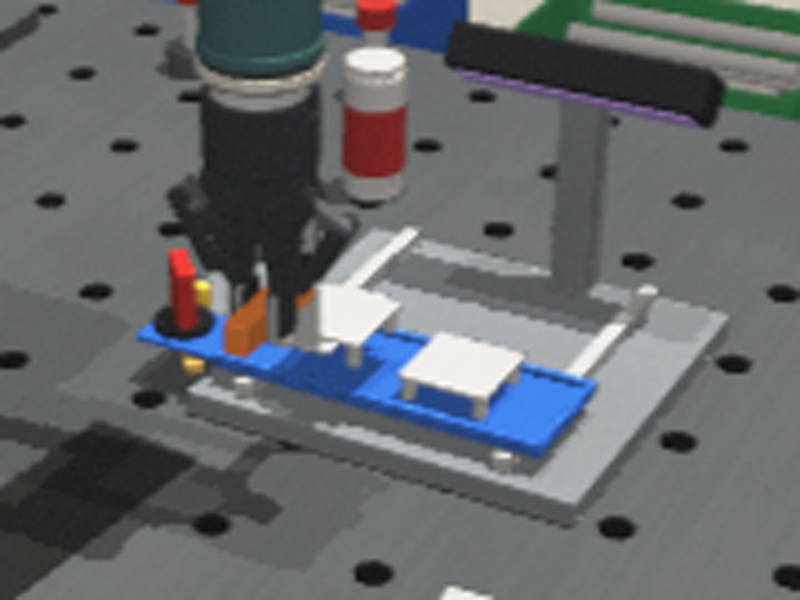

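arm_command(
  series="0 0.003 0 0 0 0 0;0 0.008 0 0.001 0 0 0;0 0.013 -0.001 0.003 0 0 0;0 0.016 -0.001 0.008 0 0 0;0 0.017 -0.001 0.014 0 0 0;0 0.017 -0.001 0.02 0 0 0;0 0.017 -0.001 0.025 0 0 0;0 0.017 -0.001 0.029 0 0 0;0 0.017 -0.001 0.031 0 0 0;0 0.017 -0.001 0.031 0 0 0",
)

```text
time_s: 25.9
position: [549.4, 74.6, 88.1]
tcp_rot: [-0.0, 0.717, 0.697, -0.0]
wrist_force: [-0.2, 0.9, -0.9]
finger_gap: 0.189
```

```bash
python3 - <<'E'
from h import *
t=cam('top');s=cam('scene')
st()
crop(t,150,120,330,255,'t18.png');crop(s,260,150,380,240,'s18.png')
E
```

```text
t 26.0 p [549.7  74.6  88.5] yaw 88.44 tilt [0.0003 0.0001] F [-0.3  0.1 -1.2] M [-0.1  -0.02  0.01] gap 16.1
```

View pics/t18.png

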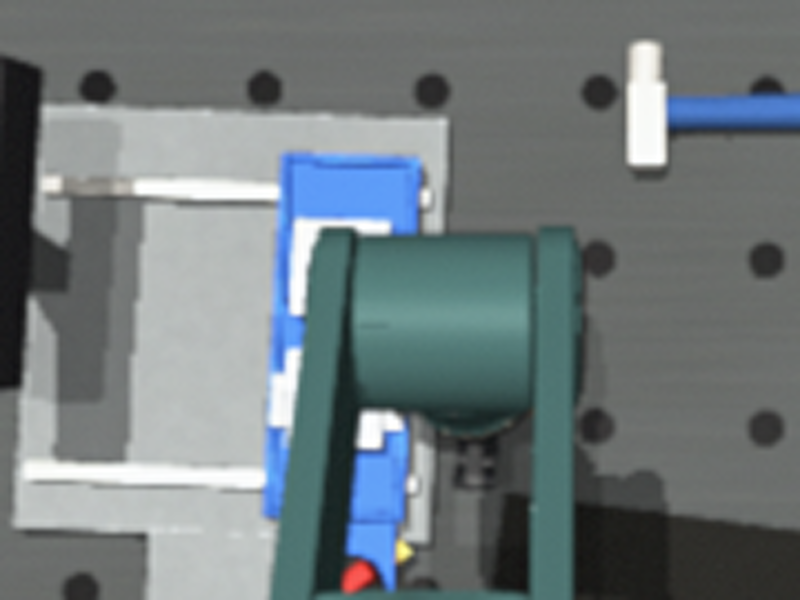

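View pics/s18.png

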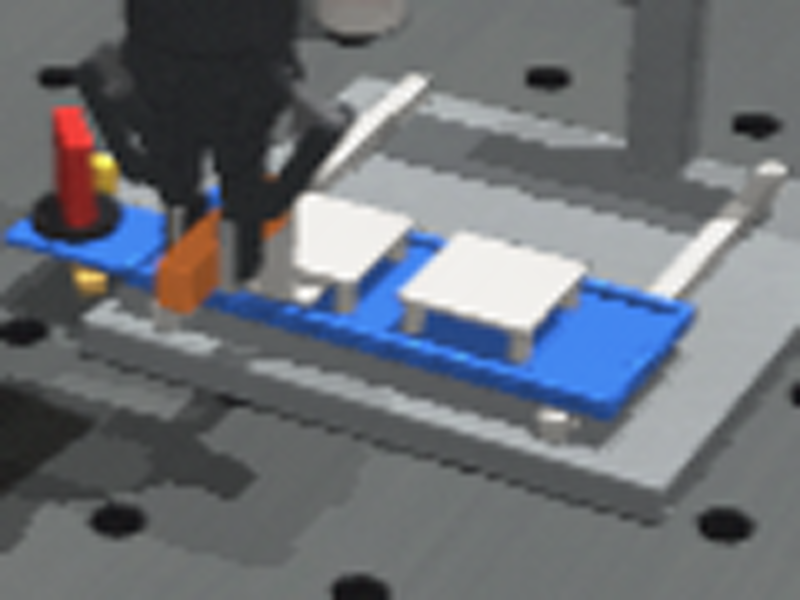

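Plate B is set down beside plate A; top crop shows it at x 285–385, same band as A. Backing the blade out.

arm_command(
  series="0 -0.004 0 0 0 0 0;0 -0.01 0 0 0 0 0;0 -0.02 0 0 0 0 0;0 -0.035 0 0 0 0 0;0 -0.055 0 0 0 0 0;0 -0.08 0 0 0 0 0;0 -0.11 0 0 0 0 0;0 -0.135 0 0 0 0 0;0 -0.135 0 -0.03 0 0 0;0 -0.135 0 -0.03 0 0 0",
)

```text
time_s: 27.0
position: [547.9, -63.0, 121.1]
tcp_rot: [0.002, 0.717, 0.697, 0.001]
wrist_force: [0.6, 0.3, -1.1]
finger_gap: 0.188
```

```bash
python3 - <<'E'
from h import *
t=cam('top');s=cam('scene')
st()
for d in (t,s):
    for x in plates(d,60): print(x)
crop(t,150,120,330,255,'t19.png');crop(s,260,150,380,240,'s19.png')
print(delta([446,-107.5,100],91))
E
```

```text
t 27.1 p [546.2 -61.4 118.8] yaw 88.39 tilt [ 0.0016 -0.0004] F [ 1.2 -0.3 -1.5] M [-0.05  0.06  0.01] gap 16.1
(np.int32(476), (array([641.2, 173.9]), array([69.8, 67.1]), 87.4, array([641. , 174.1])), array([641., 174.,  60.]))
(np.int32(494), (array([551.8, 176.4]), array([65.6, 68.7]), 0.6, array([552. , 176.7])), array([553., 177.,  59.]))
(array([-0.0488, -0.0989,  0.0187]), array([ 0.09,  0.02, -2.61]))
```

View pics/t19.png

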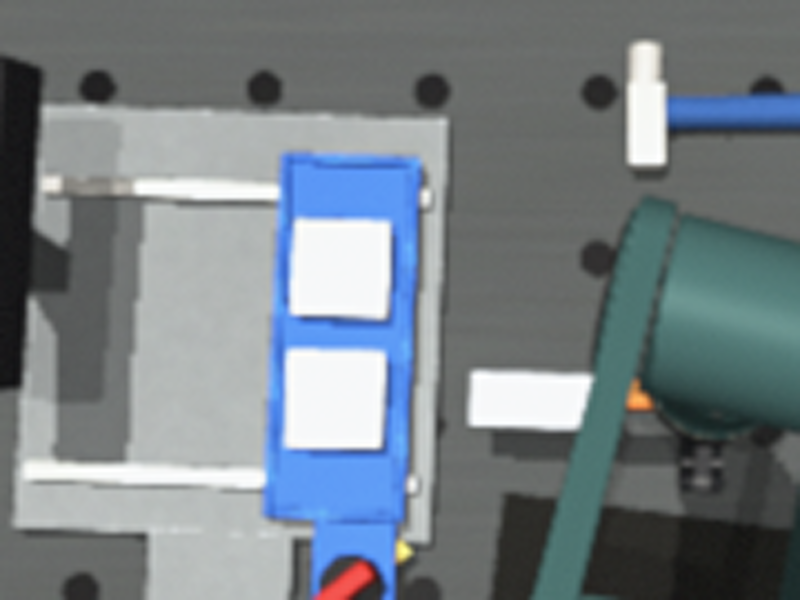

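View pics/s19.png

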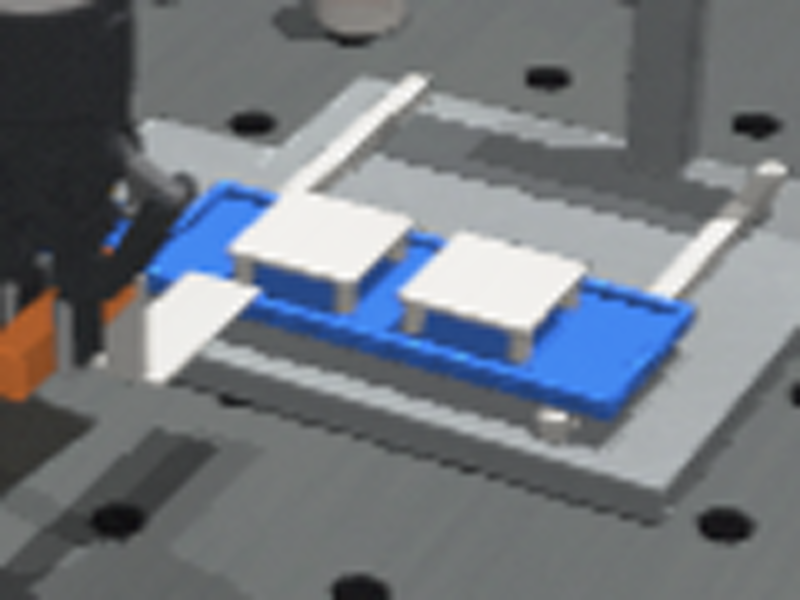

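arm_command(
  series="0 -0.049 0 0 0 0 0;0 -0.049 -0.035 0.005 0 0 -2.6;0 -0.049 -0.07 0.012 0 0 -2.6;0 -0.049 -0.099 0.018 0 0 -2.6;0 -0.049 -0.099 0.018 0 0 -2.6;0 -0.049 -0.099 0.018 0 0 -2.6;0 -0.049 -0.099 0.018 0 0 -2.6",
)

```text
time_s: 27.8
position: [446.9, -106.9, 100.4]
tcp_rot: [0.001, 0.7, 0.714, 0.0]
wrist_force: [0.0, -0.2, -1.4]
finger_gap: 0.194
```

```bash
python3 - <<'E'
from h import *
t=cam('top');st(); print(wblade(t)); print(delta([446,-107.5,42.5],91))
E
```

```text
t 27.85 p [ 447.1 -107.   100.5] yaw 91.08 tilt [ 0.0016 -0.0005] F [ 0.3 -0.4  0.1] M [-0.12  0.03 -0.  ] gap 16.5
(350, (array([443.1,  -5.7]), 91.3, array([36., 88.])), 62.5)
(array([-0.0005, -0.0012,  0.058 ]), array([0.09, 0.03, 0.08]))
```

arm_command(
  series="0 0 -0.001 0.03 0 0 0;0 0 -0.001 0.048 0 0 0;0 0 -0.001 0.054 0 0 0;0 0 -0.001 0.056 0 0 0;0 0 -0.001 0.058 0 0 0;0 0 -0.001 0.058 0 0 0",
)

```text
time_s: 28.45
position: [445.4, -106.9, 43.0]
tcp_rot: [0.001, 0.701, 0.714, 0.0]
wrist_force: [-0.3, 0.7, 0.5]
finger_gap: 0.189
```

```bash
python3 - <<'E'
from h import *
t=cam('top');st(); print(wblade(t))
E
```

```text
t 28.5 p [ 445.4 -106.8   43.1] yaw 91.04 tilt [ 0.0016 -0.0003] F [ 0.3 -0.5  0.7] M [ 0.1  -0.08 -0.04] gap 16.5
(355, (array([443.4,  -3.6]), 91.4, array([37.6, 92.1])), 5.4)
```

arm_command(
  series="0.04 0 0 0 0 0 0;0.06 0 0 0 0 0 0;0.06 0 0 0 0 0 0;0.06 0 0 0 0 0 0;0.06 0 0 -0.02 0 0 0;0.06 0 0 -0.06 0 0 0;0.06 0 0 -0.11 0 0 0;0.06 0 0 -0.137 0 0 0;0.06 0 0 -0.137 0 0 0",
)

```text
time_s: 29.4
position: [447.5, -107.8, 183.3]
tcp_rot: [0.004, 0.701, 0.714, 0.002]
wrist_force: [1.0, -1.1, -0.1]
finger_gap: 0.705
```

```bash
python3 - <<'E'
from h import *
t=cam('top');s=cam('scene');st()
for n,d in (("top",t),("scene",s)):
    m=(rng(d,(0,150,70),(6,255,255))|rng(d,(174,150,70),(180,255,255)))>0
    P=depthpts(d,m); k=(abs(P[:,0]-425)<50)&(abs(P[:,1]-164)<50); P=P[k]
    T=P[P[:,2]>88]; print(n,"knob",len(P),len(T),dirn(T) , T[:,2].mean())
    P=depthpts(d,rng(d,(0,0,185),(180,40,255))>0);k=(abs(P[:,0]-443)<40)&(abs(P[:,1]+6)<70)&(P[:,2]<15);print('blade',dirn(P[k]),P[k][:,2].mean())
    P=depthpts(d,rng(d,(8,150,100),(20,255,255))>0); P=P[(abs(P[:,0]-446)<50)&(abs(P[:,1]+107)<90)]; T=P[P[:,2]>62]; print(n,'handle',len(T),dirn(T),T[:,2].mean())
cv2.imwrite('pics/t20.png',t['image'][:,:,::-1]);crop(s,190,130,410,295,'s20.png')
print(delta([424.9,164.6,140],131))
E
```

```text
t 29.5 p [ 444.7 -106.7  179.7] yaw 91.05 tilt [ 0.0013 -0.0004] F [ 0.6  0.  -0.3] M [-0.01  0.01  0.02] gap 60.2
top knob 79 60 (array([425.1, 162.6]), 128.2, array([13. , 39.8])) 92.60038276762923
blade (array([443.5,  -4.2]), 91.0, array([37.2, 88. ])) 5.388575469576853
top handle 21 (array([444., -59.]), 169.2, array([10.3, 18. ])) 70.53949679791576
scene knob 83 33 (array([426.8, 160.6]), 130.4, array([13.6, 48.3])) 93.62728018921504
blade (array([444.8,   2.5]), 101.5, array([33. , 81.8])) 7.361891852327124
scene handle 166 (array([ 449.3, -104.4]), 91.5, array([19. , 96.2])) 69.70316264746573
(array([ 0.2716, -0.0149,  0.0396]), array([  0.06,   0.05, -39.95]))
```

View pics/s20.png

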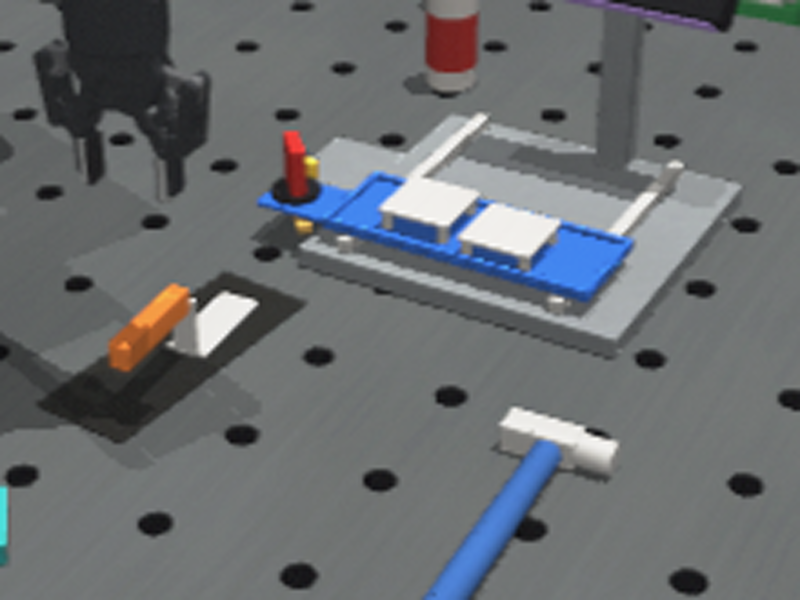

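arm_command(
  series="0.06 0.272 -0.015 0.04 0 0 -40;0.06 0.272 -0.015 0.04 0 0 -40;0.06 0.272 -0.015 0.04 0 0 -40;0.06 0.272 -0.015 0.04 0 0 -40;0.06 0.272 -0.015 0.04 0 0 -40;0.06 0.272 -0.015 0.04 0 0 -40;0.06 0.272 -0.015 0.04 0 0 -40;0.06 0.272 -0.015 0.04 0 0 -40;0.06 0.272 -0.015 0.04 0 0 -40",
)

```text
time_s: 30.4
position: [424.0, 164.0, 138.6]
tcp_rot: [-0.001, 0.415, 0.91, -0.001]
wrist_force: [-0.6, 0.4, 0.8]
finger_gap: 0.702
```

```bash
python3 - <<'E'
from h import *
st();print(delta([425,164,67],131))
E
```

```text
t 30.4 p [424.  164.  138.6] yaw 131.01 tilt [-0.0018 -0.0007] F [-0.6  0.4  0.8] M [-0.03 -0.03  0.07] gap 59.9
(array([-0.0007,  0.0009,  0.0716]), array([-0.11, -0.04,  0.01]))
```

arm_command(
  series="0.06 -0.001 0.001 0.04 0 0 0;0.06 -0.001 0.001 0.071 0 0 0;0.06 -0.001 0.001 0.071 0 0 0;0 -0.001 0.001 0.071 0 0 0;0 -0.001 0.001 0.071 0 0 0;0 -0.001 0.001 0.071 0 0 0;0 -0.001 0.001 0.071 0 0 0;0 -0.001 0.001 0.071 0 0 0;0 -0.001 0.001 0.071 0 0 0",
  grip_force=60,
)

```text
time_s: 31.3
position: [426.3, 165.0, 69.9]
tcp_rot: [0.001, 0.415, 0.91, 0.001]
wrist_force: [-2.1, -1.7, 8.1]
finger_gap: 0.152
```

```bash
python3 - <<'E'
from h import *
st();print(delta([428,274.3,67.5],131))
E
```

```text
t 31.3 p [426.3 165.   69.9] yaw 131.01 tilt [0.0014 0.0005] F [-2.1 -1.7  8.1] M [-0.31  0.35 -0.44] gap 13.0
(array([0.0814, 0.073 , 0.0024]), array([0.08, 0.03, 0.01]))
```

arm_command(
  series="0 0.004 0.003 0 0 0 0;0 0.011 0.01 0 0 0 0;0 0.022 0.02 0 0 0 0;0 0.034 0.031 0 0 0 0;0 0.046 0.042 0 0 0 0;0 0.058 0.053 0 0 0 0;0 0.069 0.063 0 0 0 0;0 0.076 0.07 0 0 0 0;0 0.08 0.0735 0 0 0 0;0 0.082 0.0755 0 0 0 0",
)

```text
time_s: 32.3
position: [429.1, 274.2, 69.8]
tcp_rot: [0.001, 0.413, 0.911, -0.002]
wrist_force: [2.0, -22.1, 14.0]
finger_gap: 0.155
```

arm_command(
  series="0 0 0 0 0 0 0;0 0 0 0 0 0 0",
)

```text
time_s: 32.5
position: [429.2, 273.9, 69.8]
tcp_rot: [0.001, 0.414, 0.91, -0.002]
wrist_force: [0.1, -13.6, 11.2]
finger_gap: 0.151
```

```bash
python3 - <<'E'
from h import *
t=cam('top');s=cam('scene');st()
crop(t,140,120,360,285,"t21.png");crop(s,190,100,410,265,"s21.png")
E
```

```text
t 32.6 p [429.2 273.9  69.8] yaw 131.12 tilt [ 0.0005 -0.0039] F [ -0.3 -14.2  11.9] M [-2.41 -0.08 -0.44] gap 13.3
```

View pics/t21.png

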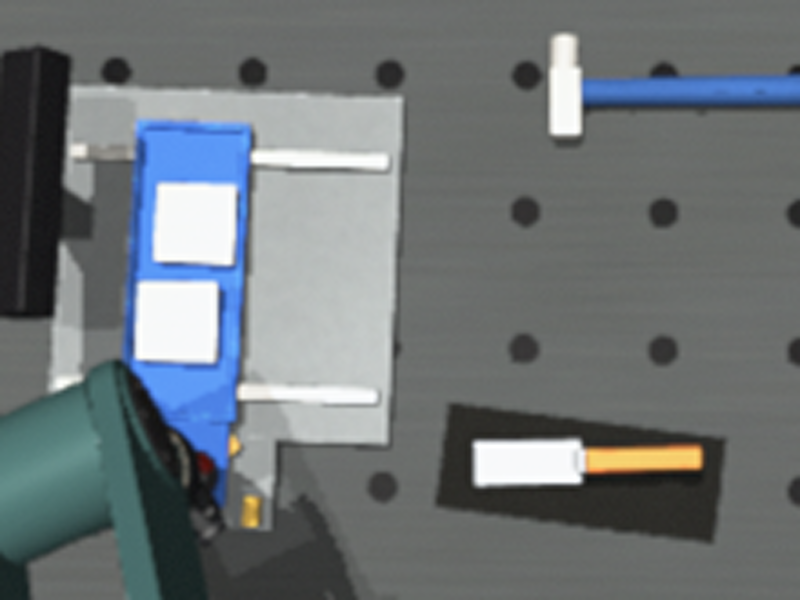

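arm_command(
  series="0 0 0 0 0 0 8;0 0 0 0 0 0 16;0 0 0 0 0 0 24;0 0 0 0 0 0 32;0 0 0 0 0 0 40;0 0 0 0 0 0 48;0 0 0 0 0 0 56;0 0 0 0 0 0 64;0 0 0 0 0 0 72;0 0 0 0 0 0 78",
)

```text
time_s: 33.6
position: [426.4, 273.6, 69.8]
tcp_rot: [0.001, 0.896, 0.445, -0.003]
wrist_force: [-6.1, -11.1, 18.3]
finger_gap: 0.154
```

arm_command(
  series="0 0 0 0 0 0 1.5;0 0 0 0 0 0 1.5;0 0 0 0 0 0 1.5",
)

```text
time_s: 33.9
position: [426.4, 273.7, 69.8]
tcp_rot: [0.001, 0.9, 0.436, -0.003]
wrist_force: [-7.1, -11.3, 19.8]
finger_gap: 0.146
```

```bash
python3 - <<'E'
from h import *
st()
E
```

```text
t 33.9 p [426.4 273.7  69.8] yaw 51.64 tilt [-0.0041 -0.0046] F [ -7.1 -11.3  19.8] M [-2.07  1.11 -0.08] gap 12.5
```

arm_command(
  series="0 0 0 0 0 0 2;0 0 0 0 0 0 4;0 0 0 0 0 0 4",
)

```text
time_s: 34.2
position: [426.4, 273.9, 69.8]
tcp_rot: [0.001, 0.915, 0.404, -0.003]
wrist_force: [-7.6, -9.5, 17.9]
finger_gap: 0.149
```

```bash
python3 - <<'E'
from h import *
st()
E
```

```text
t 34.2 p [426.4 273.9  69.8] yaw 47.69 tilt [-0.0037 -0.0045] F [-7.6 -9.5 17.9] M [-1.79  1.13  0.67] gap 12.7
```

arm_command(
  series="0.03 0 0 0 0 0 0;0.06 0 0 0 0 0 0;0.06 0 0 0 0 0 0;0.06 0 0 0 0 0 0;0.06 0 0 -0.03 0 0 0;0.06 0 0 -0.07 0 0 0;0.06 0 0 -0.11 0 0 0;0.06 0 0 -0.15 0 0 0;0.06 0 0 -0.15 0 0 0",
)

```text
time_s: 35.1
position: [432.7, 278.2, 223.9]
tcp_rot: [-0.0, 0.915, 0.403, 0.005]
wrist_force: [0.2, 0.2, -0.4]
finger_gap: 0.701
```

```bash
python3 - <<'E'
from h import *
st();print(delta([440,20,230],60))
E
```

```text
t 35.1 p [432.7 278.2 223.9] yaw 47.56 tilt [0.0097 0.0048] F [ 0.2  0.2 -0.4] M [ 0.02 -0.04  0.02] gap 59.9
(array([-0.1856,  0.1797, -0.0073]), array([  0.29,  -0.55, -12.44]))
```

arm_command(
  series="0.06 -0.185 0.18 -0.007 0 0 0;0.06 -0.185 0.18 -0.007 0 0 0;0.06 -0.185 0.18 -0.007 0 0 0;0.06 -0.185 0.18 -0.007 0 0 0;0.06 -0.185 0.18 -0.007 0 0 0;0.06 -0.185 0.18 -0.007 0 0 0;0.06 -0.185 0.18 -0.007 0 0 0;0.06 -0.185 0.18 -0.007 0 0 0",
)

```text
time_s: 35.9
position: [436.7, 19.3, 224.9]
tcp_rot: [-0.001, 0.915, 0.403, -0.0]
wrist_force: [-0.6, 0.1, 0.4]
finger_gap: 0.704
```

```bash
python3 - <<'E'
from h import *
t=cam('top');s=cam('scene');st()
for n,d in (("top",t),("scene",s)):
    m=(rng(d,(0,150,70),(6,255,255))|rng(d,(174,150,70),(180,255,255)))>0
    P=depthpts(d,m); k=(abs(P[:,0]-428)<50)&(abs(P[:,1]-272)<50); P=P[k]
    T=P[P[:,2]>88]; print(n,"knob",len(T),dirn(T))
    b=rng(d,(105,150,60),(125,255,255))>0
    P=depthpts(d,b); k=(abs(P[:,0]-600)<140)&(abs(P[:,1]-285)<70)&(P[:,0]>475)
    mm=np.zeros(b.shape,np.uint8); v,u=np.nonzero(b&(d["range_z"]>0)); mm[v[k],u[k]]=1
    print("tray",rect(d,mm,42))
    for x in plates(d,60,(480,720,200,350)): print(x)
    for st_,c,m in blobs(rng(d,(0,0,170),(180,45,255)),250):
        P=depthpts(d,m); P=P[(abs(P[:,0]-600)<100)&(abs(P[:,1]-285)<60)&(P[:,2]>50)]
        if len(P)>100: print("slope",np.linalg.lstsq(np.c_[P[:,:2]-P[:,:2].mean(0),np.ones(len(P))],P[:,2],rcond=None)[0])
crop(t,140,120,360,285,"t22.png");crop(s,190,100,410,265,"s22.png")
E
```

```text
t 36.0 p [436.7  19.9 225. ] yaw 47.66 tilt [-0.0008  0.0008] F [-0.8  0.2 -0.3] M [-0.04 -0.01 -0.02] gap 59.9
top knob 64 (array([427.1, 272.4]), 48.4, array([13.4, 40.6]))
tray (array([600.4, 283.9]), array([ 97.8, 250.9]), 88.4, array([600.5, 284. ]))
(np.int32(475), (array([635.7, 274.5]), array([66.4, 68.9]), 0.6, array([636.5, 273.6])), array([637., 273.,  60.]))
(np.int32(482), (array([554.5, 286.6]), array([69.8, 67.3]), 87.6, array([554.4, 286.6])), array([555., 286.,  60.]))
slope [-1.31454606e-02 -7.31773592e-03  5.97053677e+01]
slope [ 2.61440561e-03 -1.27508533e-02  5.96132474e+01]
scene knob 36 (array([428.9, 272. ]), 55.4, array([14.8, 42.6]))
tray (array([598.8, 284. ]), array([114.7, 260.1]), 88.7, array([609.3, 271.5]))
```

View pics/t22.png

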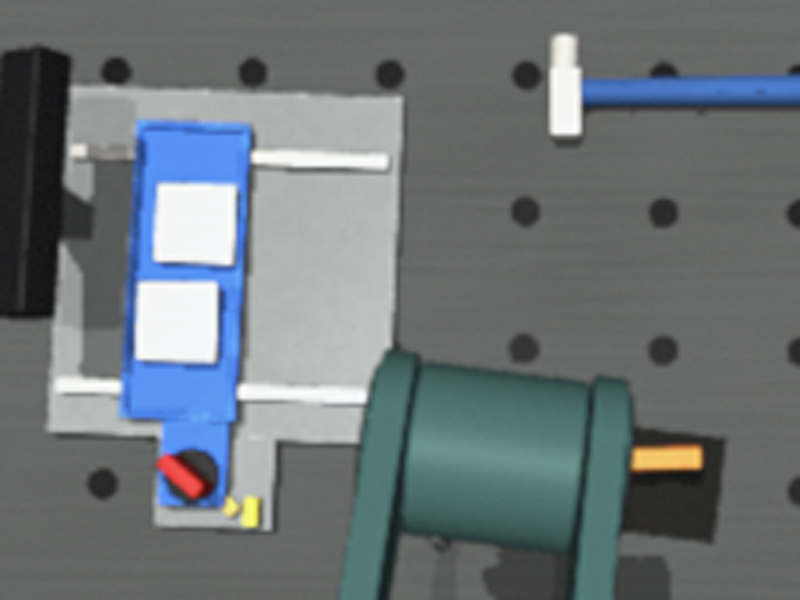

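View pics/s22.png

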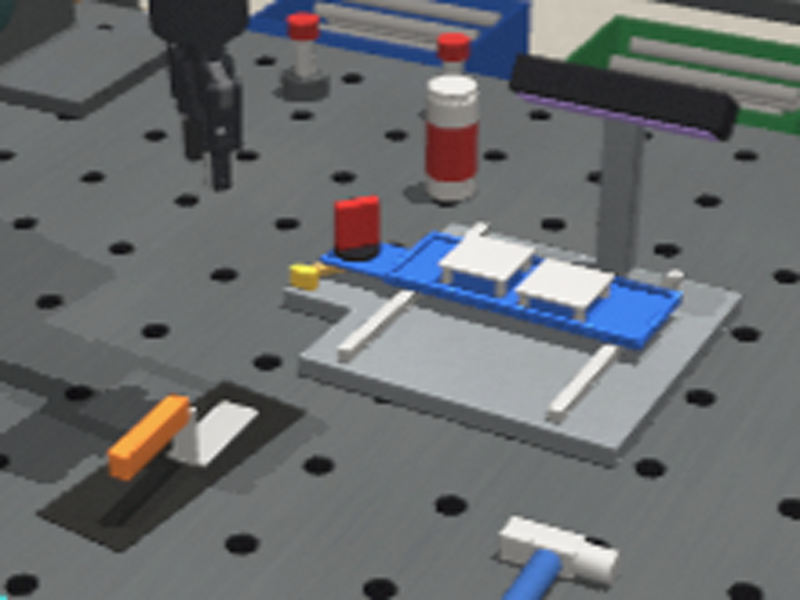

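```bash
python3 -c "
from cell import job
print(job.hand_in())"
```

```text
the job is handed in; nothing more can be done
None
```

The job is done and handed in at about 36 s of robot time; the hand-in gave no verdict. I loosened the knob, pulled the tray out and lifted both plates onto it with the lifter. There were only two plates; I saw no third. I then laid the lifter back on the mat, pushed the tray home and locked the knob.

**Last camera and force checks**
- **Tray:** its centre measures (600.4, 283.9) mm, the same as at the start, so it is fully home.
- **Knob:** I turned it until it pushed back with about 0.67 N m at the end stop. The bar then read about 48°, against about 54° at the start.
- **Plates:** both lie flat on the deck with slopes of 0.015 rad or less. They sit at about x +36, y −9 mm and x −46, y +1 mm from the tray's middle.
- **Lifter:** it stands on its blade on the mat.
- **Bystanders:** the hammer and spray can look unmoved. I did not measure the brush again; it was out of the last pictures.
- **Gripper:** it hangs clear, and no picture or force reading showed it near a plate.

**Not as planned**
- The plates slid a little when the tray stopped at home. The first ended up about 9 mm to one side, which is inside the rim and the allowed ±25 mm.
- The scene camera read the locked bar at about 55° where the top camera read 48°, and 59° against 54° at the start. I relied on the end-stop reading.

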